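# Set out the markers from the stiff pencil box

### The arm

A 6-joint arm with a two-finger parallel gripper is mounted at the origin on the work surface. World frame = base frame: x ahead of the robot, y to its left, z up, the work surface at z = 0. Lengths are in mm, angles in rad, forces in N, time in s.
With the tool pointing down it reaches from about 400 to 925 mm from the base axis. Payload 12.5 kg.
Tool frame: the origin (TCP) lies midway between the tips of the shut fingers; the grasp point (between the pads) lies 19 mm behind it; z points along the fingers, y is the line along which they close (so a half turn about z gives the same grasp; the last joint's range is limited). The gripper opens to 95 mm and grips with 3 to 60 N. Pads are 20 mm wide; open, the fingers measure 119 mm over their backs; the gripper's body (75 mm by 180 mm) begins 59 mm behind the grasp point.
Start: joints at [1.15, 0.491, 1.559, -0, 1.092, -0.106], TCP at [193.5, 594.31, 214.661] pointing down, gripper open.
Joint ranges: [-3.1, 3.1], [-0.84, 2.19], [0.05, 2.79], [-1.13, 4.28], [0.06, 2.93], [-2.69, 2.69]. Speed limits (rad/s): [2.22, 2.22, 2.79, 3.14, 3.14, 3.14].

### API

Orientations are given as [roll, pitch, yaw] about the fixed x, y, z axes, in that order (R = Rz(yaw) Ry(pitch) Rx(roll)).
In Python, from cell import env gives the robot as it stands.
- The arm moves only by the tool carry_out, never from a script. Its argument "series" is a list of rows, each a list of 4 numbers: the shift along the world's x, y, z normalised to -1 to 1, where 1 is 5 cm, then the turn about the world's z normalised to -1 to 1, where 1 is 6 degrees. In form: [[x, y, z, turn], ...]. A call has exactly 5 rows; each row shifts and turns the commanded pose from where the row before left it; what a row does not reach is not made up. A row lasts 1/10 s, in which the tool goes at most 50 mm and 8.59 degrees, less where a joint would pass 70% of its speed; a pose out of reach is approached as far as the arm can. A call with a number of a shift or a turn outside -1 to 1 is refused whole. A call with a gripper value outside its range is refused whole. "fingers" is the closure, from -1 (fully open) to 1 (shut), set as the call begins (left out, the last holds). The fingers move at their own pace and stop on an object; the grip force is fixed at half the most. Time passes only in rows, so rows that do not move let the fingers close, or fill a call up. It gives the time, the measured TCP pose, the force, the opening and the grip force at its end, in the units of the state.
- env.state(): the state, without advancing time (a new reading comes with each control period).
- env.read_camera(name): name is "side" or "top"; returns the picture (384x512x3 uint8, red, green, blue); there is no depth.
- env.calibration(name): a dict with "K" (3x3 intrinsics, pixels), "pose" (4x4, takes a point from camera to world coordinates). Camera axes: x right, y down, z forward; pixel columns grow to the right and rows downward; lengths in mm; the calibration is good to about 2 mm. A picture is of the moment at which its call begins. calibration takes no time and is no camera call.
- env.job_done(): hands the job in; it is judged then, once.
Trained networks look in the newest picture that a camera, given by its name, has taken for a name from the list of things; names that differ only in an ending like _2 or _b are one class to them, and where a whole thing is asked for, a point or a joint stands for the part that bears it (a point fixed in the world has none). Each returns a list of dicts, best first, with "conf" (0 to 1); they miss things now and then, are a little off and sometimes report something else, mostly with a low value. They report only what shows in the picture. A call takes as long as a camera call. They do not tell look-alikes from the thing itself.
- env.look_for(camera, label): "position" ([row, column] as shares, 0 to 1, of the picture: columns of its width, rows of its height, amid what is visible of it).
The state is a dict: "t": time; "joints": joint angles; "qvel": joint speeds; "tau": joint torques, N m; "eef_pos": TCP position; "tcp_rot": TCP orientation; "ft_force": force on the tool from outside, world axes, zero at the start; "moment": the same for the moment, N m; "opening": opening from 0.0 (shut) to 1.0 (fully open); "grip_force": force on a finger pad.
Only numpy, scipy, OpenCV 4.12 (cv2) and the standard library are available. Lean on these libraries where they do the work, as an engineer would, in place of code of your own. Each camera call takes 0.05 s, during which the arm holds its last target. There are 200 camera calls.

### The job

Pry up the tight lid of the wooden box with the blade of the letter opener at the notch, and stand every marker from the box upright in the yellow pen pot, coloured cap up. Leave the pot standing, the box shut and the opener lying whole on its dark desk pad, without disturbing the bowl, the vase or the books.

Things in the scene. Friction and masses are not known exactly. Their poses are not given: they have to be found in the camera images.
- marker_box: Brown wooden box with a darker panel on its lid, fixed: 152 deep (its x) by 224 wide (y), walls 45 high and 7 thick, floor 8 thick. Origin: centre of its underside; +x points to the hinged back, away from the robot. The markers lie on its floor along its x, caps towards its front wall, 42 mm apart from middle to middle, 21 or 63 mm either side of its centre line.
- lid (a joint): Lid, 152 by 224 and 10 thick, flush with the box all round, no handle; shut, its underside is 45 mm and its top 55 mm over the bar. Angle in rad: 0 shut, 1.75 fully open (10 degrees past upright); the hinge runs along the box's y at the top of its back wall. Stiff: about 2 N at the front edge raises it, 1 to 2 N shuts it, and it stays where it is left.
- lid_hinge (a point): Middle of the lid's hinge line, at the top outer edge of the box's back wall, 45 mm over the bar.
- lid_edge (a point): Middle of the lid's front edge, on its underside; 152 mm from the hinge line. Moves with the lid. The lid's thickness lies beyond it, on the outer side.
- notch (a point): Centre of the mouth of the notch in the front wall of the box, just under the lid: 64 wide (box y), 9 high, from 36 to 45 mm over the bar, cut right through the 7 mm wall. Too low for a fingertip; the blade goes in along the box's +x.
- opener: Letter opener, 190 long, 80 g: dark wooden handle 100 long, 16 by 16 mm, then a flat steel blade 90 long, 3 thick, 18 wide (12 over the last 20 mm) at mid height of the handle. Origin: on its axis where handle meets blade; x points to the tip, z is the blade's normal. It starts lying on the pad, axis 12 mm over the bar, blade clear of the pad, tip within 30 degrees of straight away from the robot.
- opener_tip (a point): Tip of the blade, 90 mm from the opener's origin along its x.
- opener_butt (a point): Butt end of the handle, 100 mm from the opener's origin along -x.
- pad: Dark slate-coloured desk pad with pale stitching, fixed: 260 (x) by 160 (y), 4 thick, no rim. Origin: centre of its underside. Home of the opener.
- pot: Round yellow pen pot, open at the top, loose, 450 g: 90 high, outside diameter 82 at the rim and 80 at the foot, wall 4, floor 6 thick. Origin: centre of its underside, z up its axis.
- marker_red: Marker pen with a square white barrel and a red cap, 125 long and 14 by 14 mm, 22 g (some of the four may be absent). Origin: its centre; x points along it to the cap, whose coloured part is the last 40 mm (a thin red plug marks the foot end).
- marker_red_foot (a point): Middle of the red marker's foot end, 62.5 mm from its origin, at the end without the cap.
- marker_blue: Marker pen with a square white barrel and a blue cap, 125 long and 14 by 14 mm, 22 g (some of the four may be absent). Origin: its centre; x points along it to the cap, whose coloured part is the last 40 mm (a thin blue plug marks the foot end).
- marker_blue_foot (a point): Middle of the blue marker's foot end, 62.5 mm from its origin, at the end without the cap.
- marker_green: Marker pen with a square white barrel and a green cap, 125 long and 14 by 14 mm, 22 g (some of the four may be absent). Origin: its centre; x points along it to the cap, whose coloured part is the last 40 mm (a thin green plug marks the foot end).
- marker_green_foot (a point): Middle of the green marker's foot end, 62.5 mm from its origin, at the end without the cap.
- marker_orange: Marker pen with a square white barrel and an orange cap, 125 long and 14 by 14 mm, 22 g (some of the four may be absent). Origin: its centre; x points along it to the cap, whose coloured part is the last 40 mm (a thin orange plug marks the foot end).
- marker_orange_foot (a point): Middle of the orange marker's foot end, 62.5 mm from its origin, at the end without the cap.
- bowl: Grey bowl of oranges, 136 across and 85 high with the fruit; a bystander. Origin: centre of its underside.
- vase: Glass vase of dried lavender, 68 across, 290 high with the stems; a bystander. Origin: centre of its underside.
- books: Two books with a phone on top, 150 by 220 and 48 high; a bystander. Origin: centre of its underside.
Mind the look-alikes: they are no part of the job. Of the things that look like the opener, take the one that is farthest to the robot's right at the start.

How it is judged:
By the outcome, as a careful person would: the job done as asked, in the order asked, and still so for the second after the job is handed in, with the robot touching nothing.
Of marker_red, marker_blue, marker_green, marker_orange only 2 to 4 are there at a start; the rules pass over those that are not, and their reading is None.
At some moment in a run one of opener, pot may be knocked a few centimetres aside while the robot is not near it.
Once in a run the grip may slacken for a moment while it holds something.
It also fails if it takes over 210 s, if anything falls off the work surface, if the arm or the gripper's body presses on something with over 40 N, if the wrist force passes 120 N, or if a joint passes its speed limit or range.

## Working session

There is one attempt and no reset: what is moved stays moved. The work goes in short steps, Python scripts to look and compute and a tool call to move; the robot and the scene stay as the last step left them, time stands still between calls to the robot, and variables do not carry over. Pictures are saved under pics/ and viewed, at most 14 in all, crops included, and the job is handed in when it is done.

Besides the shell and the picture viewer there is one more tool, called as name(argument=value, ...), one argument or row to a line, values as JSON. carry_out: Moves the arm, as the interface text tells. Its arguments: {"type":"object","properties":{"series":{"type":"array","items":{"type":"array","items":{"type":"number","minimum":-1,"maximum":1}}},"fingers":{"type":"number"}},"required":["series"]}

```bash
ls; mkdir -p pics
cat > h.py <<'E'
import numpy as np, cv2
from cell import env
def shot(c,n=None):
    im=env.read_camera(c)
    if n: cv2.imwrite('pics/'+n+'.png',im[:,:,::-1])
    return im
def ray(c,u,v):
    k=env.calibration(c);P=np.array(k['pose']);K=np.array(k['K'])
    return P[:3,3],P[:3,:3]@np.linalg.solve(K,[u,v,1.])
def atz(c,u,v,z):
    o,d=ray(c,u,v);return (o+d*(z-o[2])/d[2]).round(1)
def tri(a,b):
    (o1,d1),(o2,d2)=ray(*a),ray(*b)
    s=np.linalg.lstsq(np.c_[d1,-d2],o2-o1,rcond=None)[0]
    p,q=o1+d1*s[0],o2+d2*s[1];return ((p+q)/2).round(1),round(float(np.linalg.norm(p-q)),1)
def proj(c,p):
    k=env.calibration(c);P=np.array(k['pose']);q=np.array(k['K'])@(P[:3,:3].T@(np.array(p,float)-P[:3,3]));return (q[:2]/q[2]).round(1)
def look(c,l):
    return [(round(float(d['position'][1])*512,1),round(float(d['position'][0])*384,1),round(float(d['conf']),2)) for d in env.look_for(c,l)]
E
python3 - <<'E'
from h import *
a=shot('top');b=shot('side')
cv2.imwrite('pics/a.png',cv2.resize(np.vstack([a,b])[:,:,::-1],None,fx=.78,fy=.78))
cv2.imwrite('pics/top0.png',a[:,:,::-1]);cv2.imwrite('pics/side0.png',b[:,:,::-1])
for c in('top','side'):
    print(c,np.array(env.calibration(c)['pose']).round(2).tolist(),np.array(env.calibration(c)['K']).round(0).tolist())
    for l in('opener','opener_tip','opener_butt','pad','pot','marker_box','notch','lid_edge','lid_hinge'):
        print(l,look(c,l))
E
```

```text
pics
top [[-0.03, -0.99, 0.15, 371.03], [-1.0, 0.03, -0.01, 12.29], [0.01, -0.15, -0.99, 1118.66], [0.0, 0.0, 0.0, 1.0]] [[375.0, 0.0, 259.0], [0.0, 375.0, 198.0], [0.0, 0.0, 1.0]]
opener [(354.1, 223.4, 0.94), (190.1, 288.0, 0.76)]
opener_tip [(189.4, 291.0, 0.72), (356.6, 223.6, 0.58), (392.7, 128.6, 0.39), (126.5, 144.1, 0.18)]
opener_butt [(355.0, 216.9, 0.78), (191.2, 291.4, 0.58)]
pad [(365.1, 223.9, 0.97)]
pot [(153.7, 230.2, 0.72)]
marker_box [(255.9, 193.8, 0.71)]
notch [(255.4, 192.2, 0.62)]
lid_edge []
lid_hinge [(254.7, 192.2, 0.79)]
side [[-0.87, -0.35, 0.34, 268.85], [-0.49, 0.63, -0.6, 498.18], [-0.0, -0.69, -0.72, 694.78], [0.0, 0.0, 0.0, 1.0]] [[350.0, 0.0, 257.0], [0.0, 350.0, 195.0], [0.0, 0.0, 1.0]]
opener [(325.9, 346.9, 0.79), (332.5, 164.0, 0.55), (340.5, 162.9, 0.4)]
opener_tip [(328.8, 345.0, 0.85), (336.0, 166.6, 0.56), (270.9, 91.9, 0.26)]
opener_butt [(332.6, 162.8, 0.92), (322.9, 345.8, 0.75)]
pad [(337.2, 165.9, 0.85)]
pot [(229.8, 330.1, 0.66), (339.4, 163.2, 0.6)]
marker_box [(256.7, 218.1, 0.68)]
notch [(256.2, 217.4, 0.55)]
lid_edge [(255.2, 210.5, 0.83), (166.6, 189.5, 0.58)]
lid_hinge [(257.7, 218.1, 0.83)]
```

View pics/a.png

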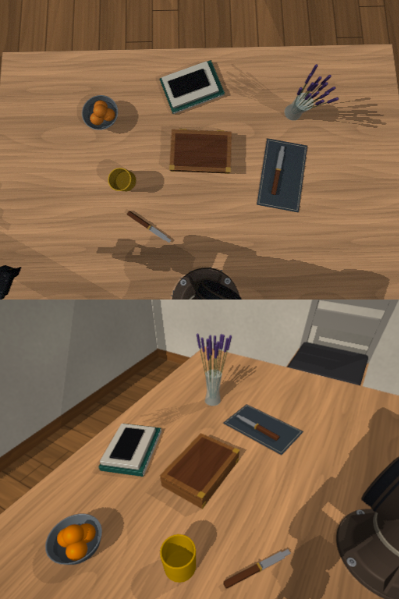

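The picture holds two opener-like things: top (354,223), on the slate pad, and top (190,290), on the bare table left of the box. The one on the pad is farthest to the robot's right (picture right = −y) and lies on its home pad. An enlarged crop will confirm it and show the edges.

Run:
```python
import cv2,numpy as np
a=cv2.imread('pics/top0.png')[150:285,120:400]; b=cv2.imread('pics/side0.png')[110:370,200:400]
a=cv2.resize(a,(784,378),interpolation=cv2.INTER_CUBIC)  #2.8x
cv2.imwrite('pics/b.png',a)
cv2.imwrite('pics/c.png',cv2.resize(cv2.imread('pics/side0.png')[120:290,200:400],None,fx=3.5,fy=3.5,interpolation=cv2.INTER_CUBIC))
```

```text
(no output)
```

View pics/b.png

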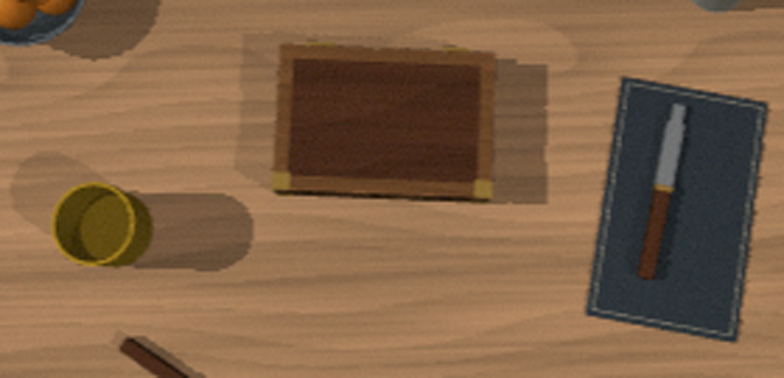

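View pics/c.png

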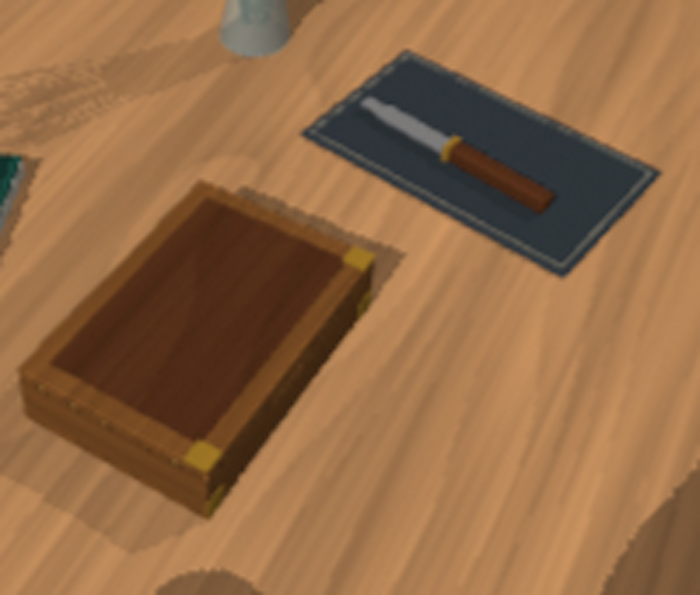

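The crops confirm it. The opener on the pad has its tip at top (363,187.5) / side (304,149), ferrule at (357,217) / (328,163) and butt at (351,249) / (356,178). The box lid's front edge runs from top (218,218.5) to (296,221.5), and the pot rim is centred at (153.6,230). Next I triangulate these.

Run:
```python
from h import *
T=lambda u,v:(120+u/2.8,150+v/2.8); S=lambda u,v:(200+u/3.5,120+v/3.5)
for n,t,s,z in [('tip',(680,104),(365,100),12),('junc',(663,187),(447,150),13),('butt',(648,278),(546,203),15),
 ('FL',(274,192),(205,472),55),('FR',(493,200),(374,256),55),('BL',(281,44),(22,370),55),('BR',(495,53),(203,181),55),
 ('padBR',(767,103),(407,50),4),('padFR',(738,341),(660,173),4),('padFL',(586,315),(564,275),4),('padBL',(623,78),(303,132),4)]:
    print(n,tri(('top',*T(*t)),('side',*S(*s))),'top@z',atz('top',*T(*t),z),'side@z',atz('side',*S(*s),z))
a=cv2.imread('pics/top0.png');hsv=cv2.cvtColor(a,cv2.COLOR_BGR2HSV)
print('pot rim top@90',atz('top',120+94/2.8,150+224/2.8,90))
b=cv2.imread('pics/side0.png');m=cv2.inRange(cv2.cvtColor(b,cv2.COLOR_BGR2HSV),(22,150,60),(32,255,255))
n,l,st,ce=cv2.connectedComponentsWithStats(m);i=1+st[1:,4].argmax();print(st[i],ce[i],atz('side',*ce[i],50))
# rim sides: predicted
c=atz('top',120+94/2.8,150+224/2.8,90);print(proj('side',[c[0],c[1],90]),proj('side',[c[0],c[1],0]))
print(env.state())
```

```text
tip (array([ 564.5, -315.5,    9. ]), 1.2) top@z [ 564.5 -314.5   12. ] side@z [ 562.6 -312.1   12. ]
junc (array([ 476.5, -291.8,    5.7]), 0.3) top@z [ 475.7 -289.9   13. ] side@z [ 474.5 -283.4   13. ]
butt (array([ 381.5, -269.3,    6.2]), 1.3) top@z [ 380.8 -267.2   15. ] side@z [ 380.7 -259.4   15. ]
FL (array([480. , 118.5,  49.7]), 4.5) top@z [477.4 117.3  55. ] side@z [480.5 122.2  55. ]
FR (array([ 464.9, -104.8,   50.3]), 2.7) top@z [ 463.2 -104.6   55. ] side@z [ 464.8 -100.1   55. ]
BL (array([631.2, 108.2,  49. ]), 2.9) top@z [631.1 108.3  55. ] side@z [626.4 111.5  55. ]
BR (array([ 616. , -114.2,   50. ]), 1.9) top@z [ 615.8 -113.3   55. ] side@z [ 612.4 -109.6   55. ]
padBR (array([ 564.4, -412.6,    0.7]), 1.5) top@z [ 564.5 -411.2    4. ] side@z [ 562.2 -408.3    4. ]
padFR (array([ 312.2, -362.5,   -3.6]), 1.1) top@z [ 313.2 -359.8    4. ] side@z [ 311.2 -353.2    4. ]
padFL (array([ 344.6, -202.8,    2. ]), 0.4) top@z [ 344.4 -202.4    4. ] side@z [ 344.5 -200.7    4. ]
padBL (array([ 596.3, -257.6,    1.7]), 0.7) top@z [ 596.1 -256.9    4. ] side@z [ 594.9 -255.1    4. ]
pot rim top@90 [447.3 289.4  90. ]
[ 205  301   46   61 2238] [228.81992851 330.74039321] [448.2 292.6  50. ]
[228.8 320.2] [231.7 340. ]
{'t': 1.0, 'joints': array([ 1.15042167e+00,  4.90883313e-01,  1.55890473e+00, -2.57450685e-06,
        1.09167770e+00, -1.05597986e-01]), 'qvel': array([-0.00035969,  0.00119436,  0.00160221,  0.00033456, -0.00049022,
       -0.00021084]), 'tau': array([-8.62942688e-04, -6.12466049e+01, -2.58438349e+01,  6.92571653e-02,
        4.44662198e-02, -8.34386606e-05]), 'eef_pos': array([193.4888798 , 594.31724074, 214.66968254]), 'tcp_rot': array([3.14146669e+00, 1.56482091e-05, 2.82681717e+00]), 'ft_force': array([ 0.18072033,  0.16120205, -0.31749933]), 'moment': array([-0.0053536 , -0.00232189,  0.05352301]), 'grip_force': 0.0, 'opening': 1.0006722429388277}
```

carry_out(
  series=[
    [0.7,-0.7,0,0.58],
    [0.7,-0.7,0,0],
    [0.7,-0.7,0,0],
    [0.7,-0.7,0,0],
    [0.7,-0.7,0,0],
  ],
  fingers=0.1,
)

```text
t: 1.5
eef_pos: [369.6, 417.8, 214.9]
tcp_rot: [3.141, 0.0, 2.888]
ft_force: [0.3, 0.2, 0.1]
opening: 0.637
grip_force: 0.0
```

carry_out(
  series=[
    [0.5,-0.85,0,0],
    [0.5,-0.85,0,0],
    [0.5,-0.85,0,0],
    [0.5,-0.85,0,0],
    [0.5,-0.85,0,0],
  ],
)

```text
t: 2.0
eef_pos: [494.3, 205.0, 214.9]
tcp_rot: [3.141, 0.0, 2.888]
ft_force: [1.0, -0.7, 0.6]
opening: 0.45
grip_force: 0.0
```

carry_out(
  series=[
    [0,-0.98,0,0],
    [0,-0.98,0,0],
    [0,-0.98,0,0],
    [0,-0.98,0,0],
    [0,-0.98,0,0],
  ],
)

```text
t: 2.5
eef_pos: [493.2, -40.1, 214.9]
tcp_rot: [3.141, 0.001, 2.888]
ft_force: [0.9, -0.8, -0.1]
opening: 0.449
grip_force: 0.0
```

carry_out(
  series=[
    [-0.15,-0.97,0,0],
    [-0.15,-0.97,0,0],
    [-0.15,-0.97,0,0],
    [-0.15,-0.97,0,0],
    [0,0,0,0],
  ],
)

```text
t: 3.0
eef_pos: [462.7, -237.0, 214.6]
tcp_rot: [-3.141, 0.001, 2.883]
ft_force: [0.5, 0.9, 0.1]
opening: 0.45
grip_force: 0.0
```

Run:
```python
from h import *
for c in('top','side'):
    im=shot(c); cv2.imwrite(f'pics/{c}1.png',im[:,:,::-1])
    d=cv2.absdiff(im[:,:,::-1],cv2.imread(f'pics/{c}0.png')).max(2)
    print(look(c,'opener'),look(c,'opener_tip'))
    uv=[proj(c,p) for p in([564,-313.5,12],[475.5,-288.5,12],[381,-266,12])]
    print(uv,[int(d[int(v)-2:int(v)+3,int(u)-2:int(u)+3].max()) for u,v in uv])
```

```text
[(178.7, 279.8, 0.62)] [(178.6, 283.3, 0.7), (254.9, 191.1, 0.6)]
[array([362.6, 187.3]), array([356.2, 216.9]), array([350.8, 249.3])] [80, 86, 25]
[(325.8, 344.2, 0.89), (335.1, 166.6, 0.84)] [(337.0, 164.4, 0.93), (331.9, 346.4, 0.85)]
[array([304.1, 148.2]), array([328., 162.]), array([356.4, 177.3])] [10, 11, 7]
```

carry_out(
  series=[
    [-0.12,-0.45,-0.6,0],
    [-0.12,-0.45,-0.6,0.06],
    [0,0,-0.9,0],
    [0,0,-0.9,0],
    [0,0,-0.6,0],
  ],
)

```text
t: 3.8
eef_pos: [451.2, -275.7, 32.4]
tcp_rot: [3.141, -0.002, 2.895]
ft_force: [-0.5, -0.8, 0.4]
opening: 0.447
grip_force: 0.0
```

carry_out(
  series=[
    [0,0,-0.32,0],
    [0,0,-0.23,0],
    [0,0,0,0],
    [0,0,0,0],
    [0,0,0,0],
  ],
)

```text
t: 4.3
eef_pos: [452.1, -277.3, 8.2]
tcp_rot: [-3.141, 0.002, 2.894]
ft_force: [-0.2, -0.9, -0.5]
opening: 0.45
grip_force: 0.0
```

carry_out(
  series=[
    [0,0,0,0],
    [0,0,0,0],
    [0,0,0,0],
    [0,0,0,0],
    [0,0,0,0],
  ],
  fingers=1,
)

```text
t: 4.8
eef_pos: [451.6, -277.3, 7.4]
tcp_rot: [-3.141, 0.0, 2.894]
ft_force: [-0.6, -0.1, 3.8]
opening: 0.166
grip_force: 30.0
```

carry_out(
  series=[
    [0,0,0.3,0],
    [0,0,0.9,0],
    [0,0,0.9,0],
    [0,0,0.35,0],
    [-0.11,0.88,0,-1],
  ],
)

```text
t: 5.3
eef_pos: [447.9, -236.5, 132.3]
tcp_rot: [-3.139, 0.007, 2.786]
ft_force: [0.8, 0.9, -1.7]
opening: 0.166
grip_force: 30.0
```

carry_out(
  series=[
    [-0.11,0.88,0,-1],
    [-0.11,0.88,0,-1],
    [-0.11,0.88,0,-1],
    [-0.17,0.84,0,-1],
    [-0.17,0.84,0,-0.97],
  ],
)

```text
t: 5.8
eef_pos: [411.8, -15.6, 129.6]
tcp_rot: [3.142, -0.0, 2.264]
ft_force: [0.8, -0.0, -0.5]
opening: 0.166
grip_force: 30.0
```

carry_out(
  series=[
    [-0.17,0.84,0,0],
    [-0.17,0.84,0,0],
    [-0.17,0.84,0,0],
    [0,0,0,0],
    [0,0,0,0],
  ],
)

```text
t: 6.3
eef_pos: [386.7, 109.5, 129.6]
tcp_rot: [-3.142, -0.0, 2.271]
ft_force: [0.8, -0.5, 0.4]
opening: 0.166
grip_force: 30.0
```

Run:
```python
from h import *
s=env.state();print(s['eef_pos'],s['tcp_rot'],s['joints'])
a=shot('top');b=shot('side')
cv2.imwrite('pics/d.png',np.hstack([cv2.resize(a[150:290,150:310],(480,420)),cv2.resize(b[170:340,150:300],(318,420))])[:,:,::-1])
```

```text
[386.72693063 109.4626502  129.64066642] [-3.14155195e+00 -1.38188001e-05  2.27141286e+00] [ 1.11134771e-01  3.15022656e-01  2.17583616e+00 -1.83946132e-05
  6.50775359e-01 -5.89467124e-01]
```

View pics/d.png

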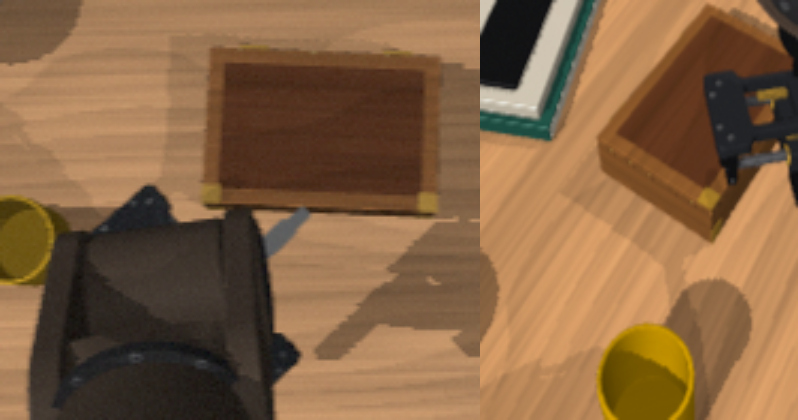

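The top panel shows the blade protruding from the gripper, tip at full-picture pixel (251.7,220.3), pointing toward the notch, with the pot undisturbed. I check the tip against the prediction.

Run:
```python
from h import *
print(atz('top',251.7,220.3,134),proj('top',[460.8,21.5,134.3]),proj('side',[460.8,21.5,134.3]))
b=shot('side'); cv2.imwrite('pics/e.png',cv2.resize(b[150:290,190:330],(700,700))[:600,:,::-1])
```

```text
[462.5  20.7 134. ] [251.4 220.9] [289.3 203.6]
```

View pics/e.png

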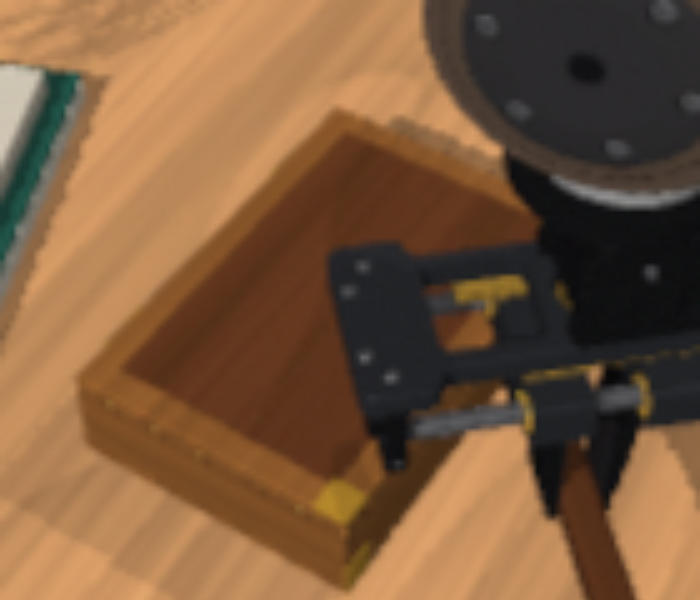

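carry_out(
  series=[
    [0,0,-0.7,0],
    [0,0,-0.7,0],
    [0,0,-0.4,0],
    [0,0,-0.08,0],
    [0,0,0,0],
  ],
)

```text
t: 6.95
eef_pos: [387.1, 108.0, 35.5]
tcp_rot: [-3.141, -0.001, 2.267]
ft_force: [0.6, -0.7, -0.9]
opening: 0.168
grip_force: 30.0
```

carry_out(
  series=[
    [0.1,-0.12,0,0],
    [0.1,-0.12,0,0],
    [0.1,-0.12,0,0],
    [0,0,0,0],
    [0,0,0,0],
  ],
)

```text
t: 7.45
eef_pos: [402.2, 90.6, 35.9]
tcp_rot: [3.141, 0.0, 2.268]
ft_force: [0.2, 0.2, -0.8]
opening: 0.164
grip_force: 30.0
```

carry_out(
  series=[
    [0.1,-0.12,0,0],
    [0.1,-0.12,0,0],
    [0.1,-0.12,0,0],
    [0,0,0,0],
    [0,0,0.06,0],
  ],
)

```text
t: 7.95
eef_pos: [416.8, 72.6, 38.5]
tcp_rot: [-3.141, -0.001, 2.268]
ft_force: [-1.3, -0.3, -1.7]
opening: 0.171
grip_force: 30.0
```

carry_out(
  series=[
    [0,0,0.06,0],
    [0,0,0.06,0],
    [0,0,0.06,0],
    [0,0,0.06,0],
    [0,0,0,0],
  ],
)

```text
t: 8.45
eef_pos: [417.1, 72.9, 51.1]
tcp_rot: [3.141, 0.0, 2.269]
ft_force: [0.5, -0.5, -2.3]
opening: 0.164
grip_force: 30.0
```

Run:
```python
from h import *
s=env.state();print(s['eef_pos'],s['ft_force'],s['moment'])
a=shot('top');b=shot('side')
cv2.imwrite('pics/f.png',np.hstack([cv2.resize(a[150:290,180:310],(390,420)),cv2.resize(b[150:290,190:325],(405,420))])[:,:,::-1])
```

```text
[417.05046096  72.89964822  51.05449847] [ 0.51073195 -0.45043106 -2.26744425] [ 0.10551874  0.06947539 -0.00360671]
```

View pics/f.png

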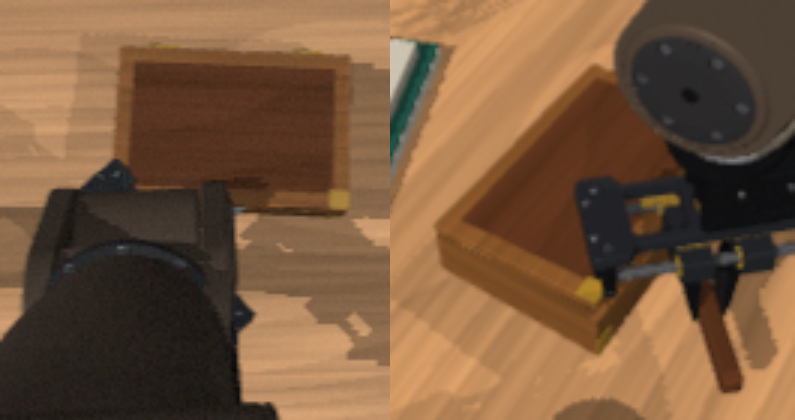

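carry_out(
  series=[
    [0.04,0,0.2,0],
    [0.04,0,0.2,0],
    [0.06,0,0.2,0],
    [0.06,0,0.2,0],
    [0.06,0,0.2,0],
  ],
)

```text
t: 9.05
eef_pos: [429.8, 72.8, 100.9]
tcp_rot: [-3.141, -0.0, 2.269]
ft_force: [0.0, -0.0, -1.0]
opening: 0.168
grip_force: 3.0
```

Run:
```python
from h import *
s=env.state();print(s['eef_pos'],s['ft_force'],s['moment'])
a=shot('top');b=shot('side')
cv2.imwrite('pics/g.png',np.hstack([cv2.resize(a[150:290,180:310],(390,420)),cv2.resize(b[150:290,190:325],(405,420))])[:,:,::-1])
```

```text
[429.7737528   72.81313963 100.90877706] [ 0.01855187 -0.03420136 -0.95645854] [-0.0586318   0.06459146 -0.05715054]
```

View pics/g.png

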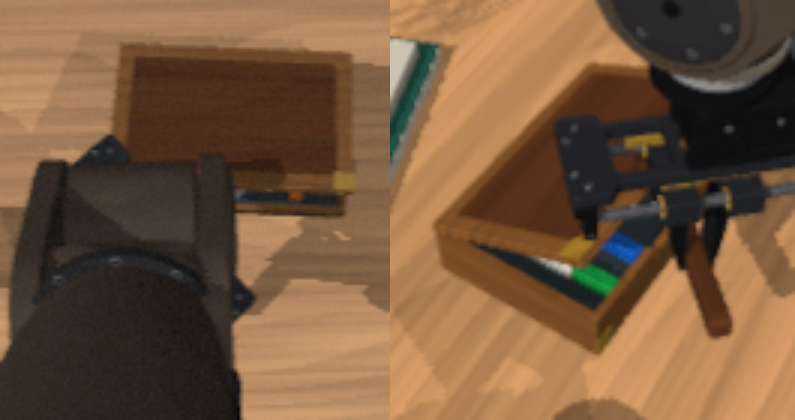

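The lid is up with green, blue and an orange cap visible, but the grip has slackened (3 N). I'll hold still until it recovers.

carry_out(
  series=[
    [0,0,0,0],
    [0,0,0,0],
    [0,0,0,0],
    [0,0,0,0],
    [0,0,0,0],
  ],
  fingers=1,
)

```text
t: 9.65
eef_pos: [429.9, 72.8, 100.5]
tcp_rot: [-3.141, -0.0, 2.269]
ft_force: [-0.4, -0.0, -0.9]
opening: 0.16
grip_force: 30.0
```

Run:
```python
from h import *
s=env.state();print(s['eef_pos'],s['ft_force'],s['moment'],s['grip_force'])
a=shot('top');b=shot('side')
cv2.imwrite('pics/i.png',np.hstack([cv2.resize(a[150:290,180:310],(390,420)),cv2.resize(b[150:290,190:325],(405,420))])[:,:,::-1])
for u,v in[(255,211),(258,213)]:pass
print(look('side','lid_edge'),look('side','opener_butt'))
h=np.array([546.9+75.9,2.8-4.8]); 
for th in(.2,.3,.4,.5,.6):
  for y in(-112,112):
    p=h+(-152*np.cos(th)-10*np.sin(th))*np.array([.998,-.063])+y*np.array([.063,.998]);print(th,y,proj('top',[*p,45+152*np.sin(th)+10*np.cos(th)]),proj('side',[*p,45+152*np.sin(th)+10*np.cos(th)]))
```

```text
[429.88053386  72.81046352 100.45660471] [-0.41508218 -0.01616451 -0.89088052] [-0.07405066  0.0090216   0.09759117] 29.999768435955048
[(244.8, 209.3, 0.93)] [(325.6, 346.5, 0.67), (245.5, 209.5, 0.39)]
0.2 -112 [297.1 219.8] [308.6 183.7]
0.2 112 [216.  216.9] [259.8 246. ]
0.3 -112 [297.7 218.3] [308.2 179. ]
0.3 112 [215.5 215.3] [258.6 241.4]
0.4 -112 [298.3 216.2] [307.2 174.2]
0.4 112 [215.1 213.2] [256.9 236.4]
0.5 -112 [298.9 213.5] [305.7 169.3]
0.5 112 [214.6 210.5] [254.5 231.3]
0.6 -112 [299.4 210.3] [303.5 164.4]
0.6 112 [214.3 207.3] [251.6 226. ]
```

carry_out(
  series=[
    [0.1,0,0.15,0],
    [0.1,0,0.15,0],
    [0.1,0,0.15,0],
    [0.1,0,0.15,0],
    [0.1,0,0.14,0],
  ],
)

```text
t: 10.35
eef_pos: [455.7, 72.7, 138.5]
tcp_rot: [3.141, 0.0, 2.269]
ft_force: [-0.8, 0.2, -3.3]
opening: 0.169
grip_force: 30.0
```

carry_out(
  series=[
    [0.13,0,0.11,0],
    [0.13,0,0.1,0],
    [0.13,0,0.09,0],
    [0.13,0,0.08,0],
    [0.13,0,0.07,0],
  ],
)

```text
t: 10.85
eef_pos: [488.1, 72.8, 160.4]
tcp_rot: [3.142, 0.0, 2.269]
ft_force: [-1.8, -0.6, -1.0]
opening: 0.167
grip_force: 30.0
```

carry_out(
  series=[
    [0.15,0,0.07,0],
    [0.15,0,0.06,0],
    [0.15,0,0.05,0],
    [0.15,0,0.04,0],
    [0.15,0,0.03,0],
  ],
)

```text
t: 11.35
eef_pos: [525.7, 72.8, 172.8]
tcp_rot: [3.141, 0.0, 2.269]
ft_force: [-1.6, -1.5, -1.1]
opening: 0.166
grip_force: 30.0
```

Run:
```python
from h import *
s=env.state();print(s['eef_pos'],s['ft_force'],s['moment'],s['grip_force'])
a=shot('top');b=shot('side')
cv2.imwrite('pics/j.png',np.hstack([cv2.resize(a[120:290,180:310],(320,420)),cv2.resize(b[120:300,170:345],(408,420))])[:,:,::-1])
```

```text
[525.71025694  72.79411618 172.79149092] [-1.57395916 -1.5105345  -1.13538303] [-0.18072542  0.3656713  -0.21934039] 30.011719465255737
```

View pics/j.png

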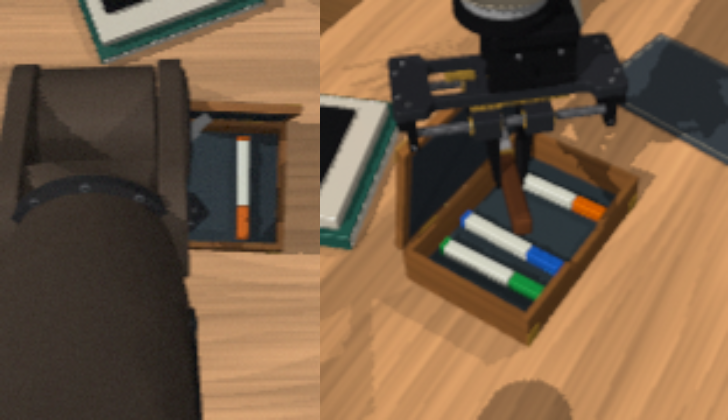

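The lid stands nearly upright. Three markers lie inside: green at the left, blue next to it, and orange at the right. I push the lid a little past upright, then back off.

carry_out(
  series=[
    [0.15,0,0.01,0],
    [0.15,0,0,0],
    [0.15,0,0,0],
    [0.15,0,0,0],
    [0.15,0,0,0],
  ],
)

```text
t: 11.95
eef_pos: [563.1, 72.8, 173.0]
tcp_rot: [-3.142, -0.0, 2.269]
ft_force: [-2.4, -0.3, -1.5]
opening: 0.165
grip_force: 30.0
```

carry_out(
  series=[
    [-0.5,0,0.1,0],
    [-0.9,0,0.1,0],
    [-0.9,0,0,0],
    [-0.6,-0.7,0,0.9],
    [-0.3,-0.9,0,0.9],
  ],
)

```text
t: 12.45
eef_pos: [400.8, -6.7, 183.5]
tcp_rot: [3.141, 0.001, 2.465]
ft_force: [2.6, -1.0, -1.5]
opening: 0.171
grip_force: 30.0
```

carry_out(
  series=[
    [0,-0.95,0,0.9],
    [0.1,-0.95,0,0.9],
    [0.1,-0.95,0,0.9],
    [0.1,-0.95,0,0.9],
    [0.1,-0.6,0,0.6],
  ],
)

```text
t: 12.95
eef_pos: [423.1, -230.8, 183.4]
tcp_rot: [-3.141, 0.002, 2.899]
ft_force: [0.5, 0.7, -0.3]
opening: 0.165
grip_force: 30.0
```

Run:
```python
from h import *
s=env.state();print(s['eef_pos'],s['tcp_rot'],s['ft_force'],s['grip_force'])
a=shot('top','top2');b=shot('side','side2')
cv2.imwrite('pics/k.png',np.hstack([cv2.resize(a[130:290,120:400],None,fx=1.6,fy=2.5)[:, :],cv2.resize(b[120:360,170:400],(345,400))])[:,:,::-1])
for c in('top','side'):
  for l in('pot','marker_green','marker_blue','marker_orange','marker_red','opener_tip','opener_butt'): print(c,l,look(c,l))
```

```text
[ 423.1010256  -230.76075084  183.39600708] [-3.14081262e+00  1.70396705e-03  2.89906718e+00] [ 0.47180435  0.71255175 -0.28875449] 29.997118413448334
top pot [(253.4, 192.8, 0.71), (155.2, 230.0, 0.66), (277.5, 192.8, 0.41)]
top marker_green [(237.9, 196.0, 0.58), (253.2, 191.0, 0.21)]
top marker_blue [(254.0, 190.4, 0.63)]
top marker_orange [(277.3, 195.6, 0.75), (398.6, 127.4, 0.74), (237.3, 198.9, 0.15)]
top marker_red []
top opener_tip [(181.1, 287.2, 0.66), (357.5, 193.4, 0.38)]
top opener_butt [(357.4, 193.5, 0.57), (180.4, 281.5, 0.51)]
side pot [(239.2, 196.3, 0.57)]
side marker_green [(243.7, 238.4, 0.78)]
side marker_blue [(247.1, 223.7, 0.6), (237.6, 198.3, 0.58)]
side marker_orange [(163.5, 193.7, 0.62), (270.9, 201.2, 0.54), (250.6, 222.0, 0.26)]
side marker_red []
side opener_tip [(325.3, 347.0, 0.63), (355.4, 127.3, 0.56)]
side opener_butt [(328.1, 348.6, 0.9), (358.0, 126.3, 0.71)]
```

View pics/k.png

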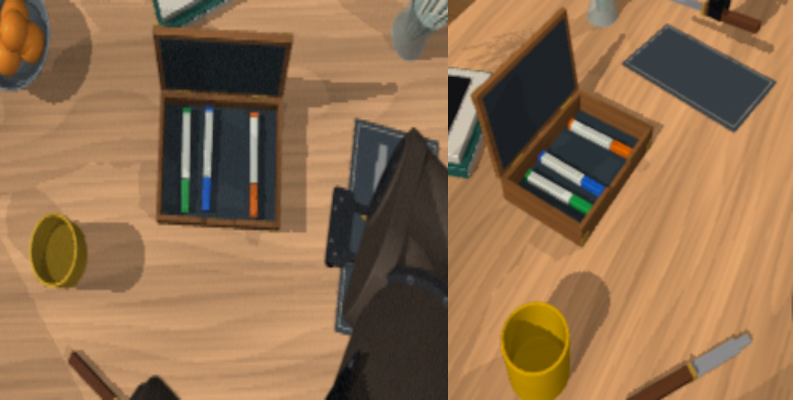

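The lid is fully open. Markers lie in the box: green, blue and orange, with the slot at −21 empty and no red. The opener is still in the hand over the pad, so I lay it back where it came from.

carry_out(
  series=[
    [0.28,-0.47,-0.6,0],
    [0.29,-0.46,-0.7,0],
    [0,0,-0.8,0],
    [0,0,-0.8,0],
    [0,0,-0.4,0],
  ],
)

```text
t: 14.25
eef_pos: [450.0, -273.1, 15.2]
tcp_rot: [3.14, -0.003, 2.897]
ft_force: [-0.6, 0.3, 1.4]
opening: 0.171
grip_force: 30.0
```

carry_out(
  series=[
    [0,0,-0.16,0],
    [0,0,0,0],
    [0,0,0,0],
    [0,0,0,0],
    [0,0,0,0],
  ],
)

```text
t: 14.75
eef_pos: [451.4, -273.9, 11.0]
tcp_rot: [-3.141, 0.001, 2.897]
ft_force: [-0.5, 0.3, -0.8]
opening: 0.167
grip_force: 30.0
```

carry_out(
  series=[
    [0,0,-0.06,0],
    [0,0,-0.01,0],
    [0,0,0,0],
    [0,0,0,0],
    [0,0,0,0],
  ],
)

```text
t: 15.25
eef_pos: [451.2, -273.9, 7.3]
tcp_rot: [-3.141, 0.001, 2.897]
ft_force: [-2.2, -0.2, 8.3]
opening: 0.169
grip_force: 30.0
```

carry_out(
  series=[
    [0,0,0,0],
    [0,0,0,0],
    [0,0,0,0],
    [0,0,0,0],
    [0,0,0,0],
  ],
  fingers=0.2,
)

```text
t: 15.75
eef_pos: [451.0, -273.7, 6.6]
tcp_rot: [3.141, -0.0, 2.897]
ft_force: [0.2, 0.6, -0.3]
opening: 0.399
grip_force: 0.0
```

carry_out(
  series=[
    [0,0,0.2,0],
    [0,0,0.5,0],
    [0,0,0.9,0],
    [0,0,0.9,0],
    [0,0,0.9,0],
  ],
)

```text
t: 16.25
eef_pos: [450.6, -273.4, 179.2]
tcp_rot: [3.142, 0.0, 2.897]
ft_force: [0.4, 0.6, -0.1]
opening: 0.403
grip_force: 0.0
```

carry_out(
  series=[
    [0,0.9,0,1],
    [-0.2,0.95,0,0.7],
    [-0.2,0.95,0,0],
    [0,0.9,0,0],
    [0,0,0,0],
  ],
)

```text
t: 16.75
eef_pos: [430.0, -84.7, 177.5]
tcp_rot: [3.141, 0.0, 3.079]
ft_force: [-0.4, -0.8, 0.8]
opening: 0.399
grip_force: 0.0
```

Run:
```python
from h import *
s=env.state();print(s['eef_pos'],s['tcp_rot'],s['opening'],s['ft_force'])
a=shot('top','top3');b=shot('side','side3')
# cap (coloured) and plug centroids
box=np.array([546.9,2.8]);cx=np.array([.998,-.063]);cy=np.array([.063,.998])
for c,im in(('top',a),('side',b)):
    hsv=cv2.cvtColor(im,cv2.COLOR_RGB2HSV)
    for n,lo,hi in(('green',(55,120,60),(75,255,255)),('blue',(105,150,80),(120,255,255)),('orange',(5,210,170),(14,255,255))):
        k,l,st,ce=cv2.connectedComponentsWithStats(cv2.inRange(hsv,lo,hi))
        for i in range(1,k):
            if st[i,4]>40: 
                p=atz(c,*ce[i],20)[:2]; d=p-box
                if np.abs(d).max()<150: print(c,n,st[i,4],ce[i].round(1),p,'box xy',round(d@cx,1),round(d@cy,1))
cv2.imwrite('pics/l.png',cv2.resize(a[130:290,120:400],None,fx=2.8,fy=2.8)[:,:,::-1])
```

```text
[429.98427143 -84.6997062  177.53854554] [3.14100681e+00 4.34120019e-05 3.07903211e+00] 0.3985152201736186 [-0.41878358 -0.75935216  0.7559402 ]
top green 68 [235.1 207.9] [511.1  69.5] box xy -39.9 64.3
top blue 70 [248.3 206.8] [513.3  30.7] box xy -35.3 25.7
side green 103 [257.7 242.3] [511.   71.8] box xy -40.2 66.6
side blue 112 [265.7 231.4] [510.1  34.1] box xy -38.7 28.9
side orange 75 [284.6 208.9] [502.4 -53.5] box xy -40.9 -59.0
```

View pics/l.png

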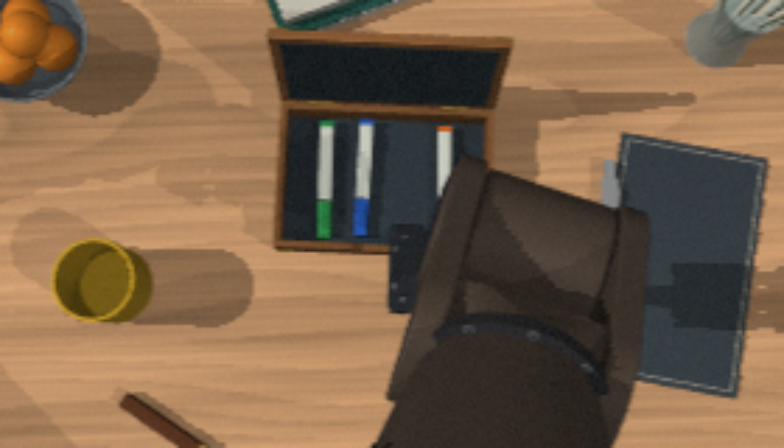

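Something is off: blade metal shows at top ≈(337,194), left of the pad's edge. I check the side view.

Run:
```python
import cv2
b=cv2.imread('pics/side3.png')
cv2.imwrite('pics/m.png',cv2.resize(b[100:260,220:420],None,fx=3,fy=3))
```

```text
(no output)
```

View pics/m.png

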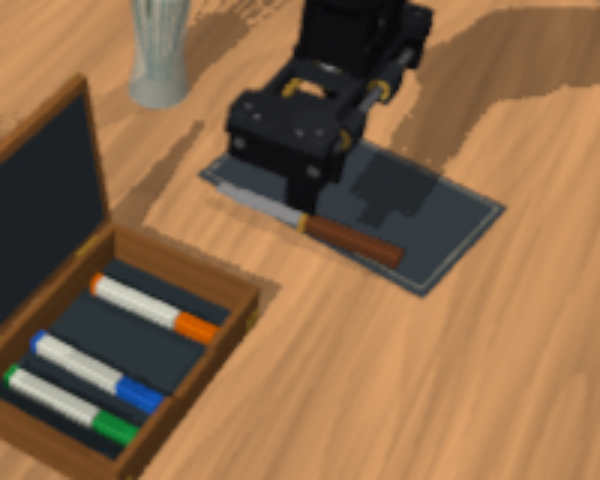

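The opener has been knocked about 35 mm towards the box, so its blade now overhangs the pad's left edge: side tip (293,162), ferrule (321,175), butt (353,186). I'll pick it up and put it back.

Run:
```python
from h import *
for n,u,v in(('tip',292.7,161.7),('junc',320.7,175),('butt',353.3,186)):print(n,atz('side',u,v,12))
print(atz('top',337,188,12))
```

```text
tip [ 567.2 -238.9   12. ]
junc [ 472.8 -225.6   12. ]
butt [ 377.4 -228.2   12. ]
[ 564.  -236.5   12. ]
```

carry_out(
  series=[
    [0.1,-0.9,0,0.27],
    [0.13,-0.95,0,0],
    [0.13,-0.95,-0.5,0],
    [0,-0.12,-0.9,0],
    [0,0,-0.9,0],
  ],
  fingers=-0.2,
)

```text
t: 17.35
eef_pos: [448.5, -234.6, 62.6]
tcp_rot: [-3.14, 0.002, 3.099]
ft_force: [-0.6, -0.5, -1.5]
opening: 0.599
grip_force: 0.0
```

carry_out(
  series=[
    [0,0,-0.6,0],
    [0,0,-0.35,0],
    [0,0,0,0],
    [0,0,0,0],
    [0,0,0,0],
  ],
)

```text
t: 17.85
eef_pos: [448.9, -231.9, 17.2]
tcp_rot: [-3.141, 0.002, 3.103]
ft_force: [0.6, -0.5, 0.4]
opening: 0.602
grip_force: 0.0
```

carry_out(
  series=[
    [0,0,-0.19,0],
    [0,0,0,0],
    [0,0,0,0],
    [0,0,0,0],
    [0,0,0,0],
  ],
)

```text
t: 18.35
eef_pos: [448.6, -231.1, 6.7]
tcp_rot: [-3.142, 0.0, 3.103]
ft_force: [-0.8, -0.8, -0.0]
opening: 0.603
grip_force: 0.0
```

carry_out(
  series=[
    [0,0,0,0],
    [0,0,0,0],
    [0,0,0,0],
    [0,0,0,0],
    [0,0,0,0],
  ],
  fingers=1,
)

```text
t: 18.85
eef_pos: [448.5, -231.1, 6.5]
tcp_rot: [3.141, 0.0, 3.103]
ft_force: [-0.2, -0.1, 0.1]
opening: 0.237
grip_force: 0.0
```

carry_out(
  series=[
    [0,0,0.2,0],
    [0,0,0.4,0],
    [-0.15,-0.7,0,-0.8],
    [-0.15,-0.74,0,-0.8],
    [0,0,0,0],
  ],
)

```text
t: 19.35
eef_pos: [433.4, -306.7, 37.4]
tcp_rot: [-3.14, 0.002, 2.93]
ft_force: [-0.1, -0.2, -1.3]
opening: 0.162
grip_force: 30.0
```

carry_out(
  series=[
    [0,0,0,0],
    [0,0,0,0],
    [0,0,0,0],
    [0,0,0,0],
    [0,0,0,0],
  ],
)

```text
t: 19.85
eef_pos: [433.7, -302.6, 36.6]
tcp_rot: [3.141, -0.0, 2.937]
ft_force: [1.7, -0.1, -0.7]
opening: 0.163
grip_force: 30.0
```

carry_out(
  series=[
    [0,0,-0.3,0],
    [0,0,-0.1,0],
    [0,0,0,0],
    [0,0,0,0],
    [0,0,0,0],
  ],
)

```text
t: 20.35
eef_pos: [433.7, -303.2, 16.9]
tcp_rot: [-3.141, 0.0, 2.936]
ft_force: [-0.0, -0.7, -1.0]
opening: 0.166
grip_force: 30.0
```

Run:
```python
from h import *
print(env.state()['ft_force'],env.state()['eef_pos'])
b=shot('side')
cv2.imwrite('pics/n.png',cv2.resize(b[100:250,240:400],None,fx=4,fy=4)[:,:,::-1])
```

```text
[-0.04548242 -0.72655198 -1.04150122] [ 433.65600139 -303.17752334   16.89788152]
```

View pics/n.png

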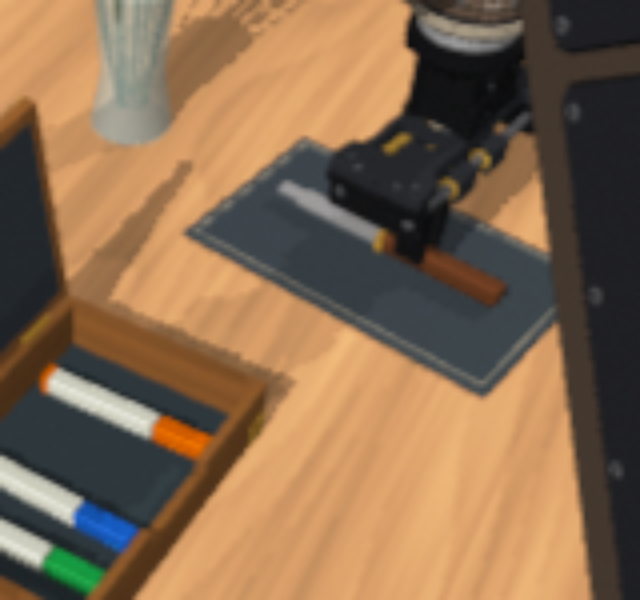

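The opener is held level over the middle of the pad. I lower it gently and release.

carry_out(
  series=[
    [0,0,-0.06,0],
    [0,0,-0.06,0],
    [0,0,-0.06,0],
    [0,0,0,0],
    [0,0,0,0],
  ],
)

```text
t: 20.9
eef_pos: [434.6, -303.7, 9.8]
tcp_rot: [-3.14, 0.004, 2.935]
ft_force: [-0.9, 5.6, 29.1]
opening: 0.168
grip_force: 30.0
```

carry_out(
  series=[
    [0,0,0,0],
    [0,0,0,0],
    [0,0,0,0],
    [0,0,0,0],
    [0,0,0,0],
  ],
  fingers=0,
)

```text
t: 21.4
eef_pos: [433.4, -303.1, 7.3]
tcp_rot: [3.141, -0.0, 2.936]
ft_force: [-0.2, 0.4, -0.7]
opening: 0.487
grip_force: 0.0
```

carry_out(
  series=[
    [0,0,0.2,0],
    [0,0,0.5,0],
    [0,0,0.9,0],
    [0,0,0.9,0],
    [0,0,0.9,0],
  ],
)

```text
t: 21.9
eef_pos: [433.2, -302.8, 180.0]
tcp_rot: [3.142, 0.0, 2.936]
ft_force: [0.1, 0.3, 0.7]
opening: 0.502
grip_force: 0.0
```

carry_out(
  series=[
    [0.1,0.9,0,1],
    [0.1,0.95,0,0.37],
    [0.1,0.95,0,0],
    [0.1,0.95,0,0],
    [0,0.5,0,0],
  ],
  fingers=0.4,
)

```text
t: 22.4
eef_pos: [453.2, -87.7, 178.3]
tcp_rot: [3.141, 0.0, 3.081]
ft_force: [-0.3, -1.1, -0.7]
opening: 0.302
grip_force: 0.0
```

Run:
```python
from h import *
s=env.state();print(s['eef_pos'],s['tcp_rot'],s['opening'],s['ft_force'],s['joints'])
a=shot('top','top4');b=shot('side','side4')
for c in('top','side'):
  print(c,look(c,'opener_tip'),look(c,'opener_butt'),look(c,'pot'))
  print(proj(c,[545,-327,12]),proj(c,[359,-288,12]),proj(c,[447.5,290,50]))
h=cv2.cvtColor(b,cv2.COLOR_RGB2HSV)
for n,lo,hi in(('orange',(5,210,170),(14,255,255)),('yellow',(22,150,60),(32,255,255))):
  k,l,st,ce=cv2.connectedComponentsWithStats(cv2.inRange(h,lo,hi));print(n,[(st[i].tolist(),ce[i].round(1)) for i in range(1,k) if st[i,4]>40])
```

```text
[453.21286057 -87.74650914 178.30333422] [3.14134120e+00 4.42614412e-04 3.08082260e+00] 0.3022373682862237 [-0.27193304 -1.0855806  -0.65252821] [-3.34703763e-01  3.09115349e-01  1.98922594e+00  4.84630523e-04
  8.42893335e-01 -1.84505245e+00]
top [(186.7, 291.7, 0.97), (364.2, 226.2, 0.74), (126.4, 142.2, 0.2)] [(360.7, 223.4, 0.66), (251.4, 167.6, 0.66), (193.1, 293.6, 0.6)] [(155.1, 229.4, 0.87), (372.5, 221.1, 0.55)]
[367.5 193.4] [358.8 256.6] [157.2 230.9]
side [(348.8, 164.9, 0.81), (227.7, 328.5, 0.59), (328.2, 347.8, 0.56)] [(326.4, 346.9, 0.96), (346.1, 164.5, 0.84)] [(239.3, 196.7, 0.73), (228.5, 329.2, 0.55), (345.6, 162.7, 0.51)]
[311.5 147.7] [366.4 175.3] [229.9 329.7]
orange [([279, 204, 13, 10, 75], array([284.6, 208.9]))]
yellow [([206, 301, 45, 61, 2237], array([228.8, 330.7]))]
```

carry_out(
  series=[
    [0.6,0.3,-0.3,0],
    [0.6,0.31,-0.3,0],
    [0,0,-0.8,0],
    [0,0,-0.8,0],
    [0,0,0,0],
  ],
)

```text
t: 23.3
eef_pos: [511.4, -60.3, 63.7]
tcp_rot: [3.14, -0.008, 3.078]
ft_force: [0.1, -0.3, 0.7]
opening: 0.297
grip_force: 0.0
```

carry_out(
  series=[
    [0,0,0,0],
    [0,0,0,0],
    [0,0,0,0],
    [0,0,0,0],
    [0,0,0,0],
  ],
)

```text
t: 23.8
eef_pos: [513.8, -60.2, 68.4]
tcp_rot: [-3.141, 0.001, 3.079]
ft_force: [0.3, -0.6, -0.8]
opening: 0.301
grip_force: 0.0
```

Run:
```python
from h import *
s=env.state();print(s['eef_pos'],s['tcp_rot'],s['opening'],s['ft_force'])
b=shot('side')
cv2.imwrite('pics/o.png',cv2.resize(b[140:270,220:340],None,fx=4.5,fy=4.5)[:,:,::-1])
h=cv2.cvtColor(b,cv2.COLOR_RGB2HSV)
k,l,st,ce=cv2.connectedComponentsWithStats(cv2.inRange(h,(5,200,120),(14,255,255)));print([(st[i].tolist(),ce[i].round(1)) for i in range(1,k) if st[i,4]>8])
```

```text
[513.79470174 -60.22348743  68.41552709] [-3.14143090e+00  1.45246839e-03  3.07910012e+00] 0.3009532877828687 [ 0.30109876 -0.59209122 -0.8090211 ]
[([250, 191, 4, 7, 11], array([250.9, 193.5])), ([278, 204, 15, 11, 86], array([285. , 208.9]))]
```

carry_out(
  series=[
    [0,0.05,-0.4,0],
    [0,0,-0.4,0],
    [0,0,-0.3,0],
    [0,0,-0.06,0],
    [0,0,0,0],
  ],
)

```text
t: 24.35
eef_pos: [513.4, -57.6, 9.5]
tcp_rot: [3.141, -0.001, 3.079]
ft_force: [-0.1, 0.4, -0.1]
opening: 0.302
grip_force: 0.0
```

carry_out(
  series=[
    [0,0,0,0],
    [0,0,0,0],
    [0,0,0,0],
    [0,0,0,0],
    [0,0,0,0],
  ],
  fingers=1,
)

```text
t: 24.85
eef_pos: [513.8, -57.7, 10.2]
tcp_rot: [-3.141, 0.001, 3.079]
ft_force: [-0.7, 1.1, 6.2]
opening: 0.142
grip_force: 30.0
```

carry_out(
  series=[
    [0,0,0.1,0],
    [0,0,0.6,0],
    [0,0,0.9,0],
    [0,0,0.9,0],
    [0,0,0,0],
  ],
)

```text
t: 25.35
eef_pos: [515.5, -58.0, 139.9]
tcp_rot: [-3.14, 0.008, 3.079]
ft_force: [0.6, 0.0, -0.7]
opening: 0.143
grip_force: 30.0
```

carry_out(
  series=[
    [-0.32,0.88,0,0],
    [-0.32,0.88,0,0],
    [-0.32,0.88,0,0],
    [-0.32,0.88,0,0],
    [-0.32,0.88,0,0],
  ],
)

```text
t: 25.85
eef_pos: [432.3, 163.8, 134.4]
tcp_rot: [-3.142, -0.0, 3.079]
ft_force: [0.9, 0.7, -0.3]
opening: 0.141
grip_force: 30.0
```

carry_out(
  series=[
    [-0.32,0.88,0,0],
    [-0.32,0.88,0,0],
    [-0.32,0.88,0,0],
    [0,0,0,0],
    [0,0,0,0],
  ],
)

```text
t: 26.35
eef_pos: [384.7, 294.9, 134.2]
tcp_rot: [-3.141, -0.001, 3.082]
ft_force: [0.4, -0.2, -0.2]
opening: 0.148
grip_force: 30.0
```

```bash
cat >> h.py <<'E'
def blobs(c,im,lo,hi,mn=8):
    k,l,st,ce=cv2.connectedComponentsWithStats(cv2.inRange(cv2.cvtColor(im,cv2.COLOR_RGB2HSV),lo,hi))
    return [(st[i].tolist(),ce[i].round(1).tolist()) for i in range(1,k) if st[i,4]>mn]
C={'orange':((5,200,120),(14,255,255)),'yellow':((22,150,60),(32,255,255)),'green':((55,120,60),(75,255,255)),'blue':((105,150,80),(120,255,255))}
E
python3 - <<'E'
from h import *
s=env.state();p=s['eef_pos'];print(p,s['tcp_rot'],s['opening'])
for c in('top','side'):
  im=shot(c,c+'5');print(c,'yellow',blobs(c,im,*C['yellow'],100),'orange',blobs(c,im,*C['orange']))
  for d in(-31,94):print(d,proj(c,p+[d*.998,-d*.063,5]))
E
```

```text
[384.70521453 294.93919799 134.19200859] [-3.14115548e+00 -6.07545774e-04  3.08187433e+00] 0.1477697828388823
top yellow [([151, 215, 23, 26, 379], [161.1, 228.9])] orange [([121, 129, 12, 9, 31], [126.0, 132.3]), ([125, 135, 10, 12, 36], [129.8, 140.0]), ([138, 140, 8, 8, 24], [141.8, 143.9]), ([120, 142, 11, 8, 27], [124.8, 145.7]), ([118, 145, 6, 8, 15], [120.5, 148.2]), ([134, 149, 5, 4, 9], [136.2, 150.4]), ([138, 149, 4, 6, 10], [139.8, 151.8]), ([125, 151, 6, 7, 13], [127.8, 153.7]), ([117, 153, 10, 6, 23], [120.9, 155.8]), ([146, 217, 6, 2, 12], [148.5, 217.5])]
-31 [144.9 265.4]
94 [148.8 216.8]
side yellow [([205, 307, 17, 15, 118], [212.9, 313.9]), ([224, 319, 24, 18, 209], [236.3, 327.3])] orange [([210, 295, 6, 11, 25], [212.1, 299.5]), ([262, 331, 15, 12, 88], [270.1, 336.9])]
-31 [274.4 339. ]
94 [211.8 298.9]
```

carry_out(
  series=[
    [0.05,-0.02,-0.4,0],
    [0,0,-0.3,0],
    [0,0,-0.1,0],
    [0,0,0,0],
    [0,0,0,0],
  ],
)

```text
t: 26.95
eef_pos: [388.5, 293.0, 95.0]
tcp_rot: [3.141, 0.0, 3.078]
ft_force: [-0.7, 0.5, 0.6]
opening: 0.143
grip_force: 30.0
```

carry_out(
  series=[
    [0,0,0,0],
    [0,0,0,0],
    [0,0,0,0],
    [0,0,0,0],
    [0,0,0,0],
  ],
)

```text
t: 27.45
eef_pos: [388.0, 293.4, 94.6]
tcp_rot: [3.141, 0.0, 3.079]
ft_force: [-0.8, 1.1, 0.9]
opening: 0.142
grip_force: 30.0
```

carry_out(
  series=[
    [0,0,0,0],
    [0,0,0,0],
    [0,0,0,0],
    [0,0,0,0],
    [0,0,0,0],
  ],
  fingers=0.55,
)

```text
t: 27.95
eef_pos: [388.0, 293.4, 94.5]
tcp_rot: [3.141, 0.0, 3.079]
ft_force: [-0.2, -0.2, -0.4]
opening: 0.224
grip_force: 0.0
```

carry_out(
  series=[
    [0,0,0,0],
    [0,0,0,0],
    [0,0,0,0],
    [0,0,0,0],
    [0,0,0,0],
  ],
)

```text
t: 28.45
eef_pos: [388.0, 293.4, 94.5]
tcp_rot: [3.142, 0.0, 3.079]
ft_force: [-0.1, -0.6, -0.5]
opening: 0.226
grip_force: 0.0
```

Run:
```python
from h import *
s=env.state();p=s['eef_pos'];print(p,s['ft_force'],s['opening'])
I={}
for c in('top','side'):
  I[c]=shot(c,c+'6');print(c,'yellow',blobs(c,I[c],*C['yellow'],100),'orange',[b for b in blobs(c,I[c],*C['orange']) if b[1][1]>200])
cv2.imwrite('pics/p.png',np.hstack([cv2.resize(I['top'][190:290,110:210],(390,390)),cv2.resize(I['side'][260:380,170:290],(390,390))])[:,:,::-1])
```

```text
[388.01720951 293.37559774  94.54691902] [-0.08585886 -0.56489038 -0.48763062] 0.22628407361523054
top yellow [([141, 216, 33, 24, 342], [158.1, 228.2])] orange [([151, 211, 6, 11, 40], [153.5, 216.0])]
side yellow [([205, 311, 15, 22, 193], [211.3, 322.5])] orange [([206, 296, 16, 19, 141], [213.3, 305.1])]
```

View pics/p.png

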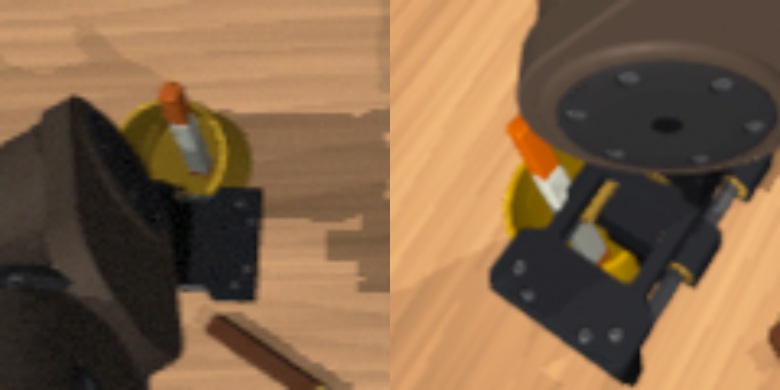

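The marker went in cap up and leans over the far rim: cap end at top (154,213) / side (210,297.5), cap/barrel boundary at top (157,221.5) / side (219,315). I triangulate its lean.

Run:
```python
from h import *
e,q=tri(('top',154.1,212.6),('side',210,297.5)),tri(('top',157.2,221.5),('side',219.2,315.4))
print(e,q);d=e[0]-q[0];print(d,np.linalg.norm(d),np.degrees(np.arccos(d[2]/np.linalg.norm(d))),'foot',e[0]-125*d/np.linalg.norm(d))
```

```text
(array([491.1, 280.7, 118.7]), 1.1) (array([472.4, 284.4,  73.1]), 0.8)
[18.7 -3.7 45.6] 49.424083198376096 22.68677653381396 foot [443.8052431  290.05778613   3.37160884]
```

carry_out(
  series=[
    [0,0,0.6,0],
    [0,0,0.7,0],
    [0.2,-0.8,0,0],
    [0.4,-0.85,0,0],
    [0.5,-0.85,0,0],
  ],
)

```text
t: 29.05
eef_pos: [443.0, 167.3, 160.0]
tcp_rot: [3.141, 0.001, 3.081]
ft_force: [1.6, 0.1, 0.3]
opening: 0.225
grip_force: 0.0
```

carry_out(
  series=[
    [0.5,-0.85,0,0],
    [0.5,-0.85,0,0],
    [0.5,-0.85,0,0],
    [0.02,-0.27,-0.6,0],
    [0,0,-0.6,0],
  ],
  fingers=0.4,
)

```text
t: 29.55
eef_pos: [520.0, 25.1, 99.1]
tcp_rot: [-3.142, 0.002, 3.076]
ft_force: [0.3, 0.5, 0.5]
opening: 0.301
grip_force: 0.0
```

carry_out(
  series=[
    [0,0,0,0],
    [0,0,0,0],
    [0,0,0,0],
    [0,0,0,0],
    [0,0,0,0],
  ],
)

```text
t: 30.05
eef_pos: [519.3, 27.7, 100.5]
tcp_rot: [3.142, 0.002, 3.08]
ft_force: [-0.1, -0.7, -0.3]
opening: 0.299
grip_force: 0.0
```

carry_out(
  series=[
    [0,0.05,-0.6,0],
    [0,0,-0.6,0],
    [0,0,-0.5,0],
    [0,0,-0.1,0],
    [0,0,0,0],
  ],
)

```text
t: 30.55
eef_pos: [518.8, 30.1, 9.7]
tcp_rot: [3.141, -0.001, 3.079]
ft_force: [0.5, -0.1, 0.9]
opening: 0.299
grip_force: 0.0
```

carry_out(
  series=[
    [0,0,0,0],
    [0,0,0,0],
    [0,0,0,0],
    [0,0,0,0],
    [0,0,0,0],
  ],
  fingers=1,
)

```text
t: 31.05
eef_pos: [519.5, 29.9, 10.3]
tcp_rot: [3.142, 0.001, 3.079]
ft_force: [-0.6, 0.7, 6.8]
opening: 0.144
grip_force: 30.0
```

carry_out(
  series=[
    [0,0,0.1,0],
    [0,0,0.6,0],
    [0,0,0.9,0],
    [0,0,0.9,0],
    [0,0,0.4,0],
  ],
)

```text
t: 31.55
eef_pos: [519.8, 29.9, 158.6]
tcp_rot: [3.142, 0.005, 3.079]
ft_force: [0.4, 0.2, -0.6]
opening: 0.142
grip_force: 30.0
```

carry_out(
  series=[
    [-0.2,0.8,0,-0.96],
    [-0.2,0.8,0,-0.96],
    [-0.2,0.8,0,-0.96],
    [-0.2,0.8,0,-0.96],
    [-0.2,0.8,0,-0.96],
  ],
)

```text
t: 32.05
eef_pos: [468.3, 231.4, 155.0]
tcp_rot: [3.141, 0.0, 2.572]
ft_force: [0.1, -0.3, -0.8]
opening: 0.146
grip_force: 30.0
```

carry_out(
  series=[
    [-0.1,0.6,0,-0.96],
    [-0.1,0.6,0,-0.96],
    [-0.1,0.6,0,-0.96],
    [-0.1,0.6,0,-0.96],
    [-0.18,0,0,-0.96],
  ],
)

```text
t: 32.55
eef_pos: [439.8, 352.6, 154.8]
tcp_rot: [3.14, -0.0, 2.072]
ft_force: [-0.2, 0.1, 0.5]
opening: 0.145
grip_force: 30.0
```

carry_out(
  series=[
    [0,0,0,-0.96],
    [0,0,0,-0.96],
    [0,0,0,-0.96],
    [0,0,0,-0.96],
    [0,0,0,-0.96],
  ],
)

```text
t: 33.05
eef_pos: [439.9, 349.8, 154.9]
tcp_rot: [3.141, 0.0, 1.567]
ft_force: [0.7, -0.9, -0.6]
opening: 0.147
grip_force: 30.0
```

carry_out(
  series=[
    [0,0,0,0],
    [0,0,0,0],
    [0,0,0,0],
    [0,0,0,0],
    [0,0,0,0],
  ],
)

```text
t: 33.55
eef_pos: [440.0, 349.9, 154.6]
tcp_rot: [3.142, 0.0, 1.572]
ft_force: [0.5, 0.6, -0.2]
opening: 0.144
grip_force: 30.0
```

Run:
```python
from h import *
s=env.state();p=s['eef_pos'];print(p,s['tcp_rot'],s['opening'],s['joints'])
for c in('top','side'):
  im=shot(c,c+'7');print(c,'yellow',blobs(c,im,*C['yellow'],60),'blue',blobs(c,im,*C['blue']),'orange',[b for b in blobs(c,im,*C['orange']) if b[1][1]>180])
  for d in(-31,94):print(d,proj(c,p+[0,-d,5]))
```

```text
[439.99066816 349.87220333 154.57502152] [3.14151342e+00 2.43580232e-05 1.57198812e+00] 0.14371624471908265 [ 5.54325360e-01  4.71903575e-01  1.78223909e+00 -8.04075429e-05
  8.87395374e-01  5.53184340e-01]
top yellow [([139, 216, 16, 12, 101], [146.9, 223.0]), ([140, 217, 34, 28, 357], [159.7, 234.3])] blue [([123, 229, 4, 4, 12], [124.2, 230.2]), ([159, 228, 2, 6, 12], [159.5, 230.5])] orange [([151, 211, 6, 11, 40], [153.4, 215.9])]
-31 [110.  232.1]
94 [159.4 230.7]
side yellow [([211, 346, 25, 16, 176], [221.9, 355.0])] blue [([242, 287, 3, 5, 9], [243.3, 288.3]), ([195, 344, 12, 12, 88], [200.0, 349.5])] orange []
-31 [196.5 354.7]
94 [240.7 287.7]
```

carry_out(
  series=[
    [0.02,0.08,-0.4,0],
    [0,0,-0.4,0],
    [0,0,-0.3,0],
    [0,0,-0.1,0],
    [0,0,0,0],
  ],
)

```text
t: 34.15
eef_pos: [440.9, 353.8, 94.1]
tcp_rot: [-3.141, 0.001, 1.571]
ft_force: [-0.1, -0.2, 0.0]
opening: 0.143
grip_force: 30.0
```

carry_out(
  series=[
    [0,0,0,0],
    [0,0,0,0],
    [0,0,0,0],
    [0,0,0,0],
    [0,0,0,0],
  ],
)

```text
t: 34.65
eef_pos: [441.1, 353.9, 94.8]
tcp_rot: [3.141, -0.0, 1.571]
ft_force: [-0.4, -0.9, 0.3]
opening: 0.145
grip_force: 30.0
```

Run:
```python
from h import *
s=env.state();p=s['eef_pos'];print(p)
for c in('top','side'):
  im=shot(c);print(c,'yellow',blobs(c,im,*C['yellow'],60),'blue',blobs(c,im,*C['blue']),'orange',[b for b in blobs(c,im,*C['orange']) if b[1][1]>180])
  for d in(94,97):print(d,proj(c,p+[0,-d,5]))
```

```text
[441.07084411 353.91972744  94.78922816]
top yellow [([139, 216, 17, 14, 118], [146.7, 223.9]), ([140, 217, 34, 28, 326], [160.6, 234.2])] blue [([129, 230, 4, 4, 10], [130.4, 231.1])] orange [([151, 212, 5, 7, 25], [153.0, 214.9])]
94 [163.5 231.8]
97 [164.6 231.8]
side yellow [([240, 313, 11, 15, 116], [245.5, 320.4])] blue [([198, 361, 9, 10, 57], [202.0, 365.9])] orange []
94 [240.2 305.7]
97 [241.1 304.4]
```

carry_out(
  series=[
    [0,0,0,0],
    [0,0,0,0],
    [0,0,0,0],
    [0,0,0,0],
    [0,0,0,0],
  ],
  fingers=0.55,
)

```text
t: 35.25
eef_pos: [441.0, 353.9, 94.5]
tcp_rot: [3.142, 0.0, 1.571]
ft_force: [-0.3, -0.5, 0.3]
opening: 0.224
grip_force: 0.0
```

carry_out(
  series=[
    [0,0,0,0],
    [0,0,0,0],
    [0,0,0,0],
    [0,0,0,0],
    [0,0,0,0],
  ],
)

```text
t: 35.75
eef_pos: [441.0, 353.9, 94.5]
tcp_rot: [3.142, 0.0, 1.571]
ft_force: [-0.3, -0.4, 0.3]
opening: 0.222
grip_force: 0.0
```

Run:
```python
from h import *
s=env.state();p=s['eef_pos'];print(p,s['ft_force'],s['opening'])
for c in('top','side'):
  im=shot(c,c+'8');print(c,'yellow',blobs(c,im,*C['yellow'],60),'blue',blobs(c,im,*C['blue']),'orange',[b for b in blobs(c,im,*C['orange']) if b[1][1]>180])
  print(look(c,'marker_blue'),look(c,'marker_orange'))
```

```text
[441.0134944  353.88718346  94.5426575 ] [-0.25560254 -0.3510269   0.32361024] 0.22179419557343452
top yellow [([139, 216, 17, 14, 117], [146.6, 223.8]), ([140, 217, 34, 28, 327], [159.8, 234.7])] blue [([163, 229, 2, 5, 10], [163.5, 231.0]), ([129, 230, 4, 5, 15], [130.8, 232.2])] orange [([151, 212, 5, 7, 22], [152.9, 214.6])]
[(152.4, 230.2, 0.62)] [(155.4, 218.1, 0.61)]
side yellow [([240, 313, 11, 15, 115], [245.5, 320.4])] blue [([199, 362, 10, 10, 61], [202.9, 366.5])] orange []
[(200.5, 365.5, 0.51), (94.5, 308.4, 0.17)] [(155.6, 180.5, 0.74)]
```

Blue still bridges both rims because its foot catches the far rim. I regrip it, lift slightly and shift 5 mm back.

carry_out(
  series=[
    [0,0,0,0],
    [0,0,0,0],
    [0,0,0,0],
    [0,0,0.08,0],
    [0,0.1,0,0],
  ],
  fingers=1,
)

```text
t: 36.55
eef_pos: [441.2, 358.9, 99.1]
tcp_rot: [3.141, -0.0, 1.571]
ft_force: [-0.1, -0.8, -0.5]
opening: 0.143
grip_force: 30.0
```

carry_out(
  series=[
    [0,0,0,0],
    [0,0,-0.08,0],
    [0,0,0,0],
    [0,0,0,0],
    [0,0,0,0],
  ],
)

```text
t: 37.05
eef_pos: [441.0, 358.9, 94.4]
tcp_rot: [3.142, 0.0, 1.571]
ft_force: [0.3, 0.4, 1.9]
opening: 0.145
grip_force: 30.0
```

carry_out(
  series=[
    [0,0,0,0],
    [0,0,0,0],
    [0,0,0,0],
    [0,0,0,0],
    [0,0,0,0],
  ],
  fingers=0.5,
)

```text
t: 37.55
eef_pos: [441.0, 358.9, 94.5]
tcp_rot: [-3.142, 0.0, 1.571]
ft_force: [-0.4, 0.4, 0.2]
opening: 0.249
grip_force: 0.0
```

carry_out(
  series=[
    [0,0,0,0],
    [0,0,0,0],
    [0,0,0,0],
    [0,0,0,0],
    [0,0,0,0],
  ],
)

```text
t: 38.05
eef_pos: [441.0, 358.9, 94.5]
tcp_rot: [3.142, 0.0, 1.571]
ft_force: [0.2, -0.4, 0.8]
opening: 0.249
grip_force: 0.0
```

Run:
```python
from h import *
s=env.state();p=s['eef_pos'];print(p,s['ft_force'],s['opening'])
for c in('top','side'):
  im=shot(c,c+'9');print(c,'yellow',blobs(c,im,*C['yellow'],60),'blue',blobs(c,im,*C['blue']),'orange',[b for b in blobs(c,im,*C['orange']) if b[1][1]>180])
  print(look(c,'marker_blue'),look(c,'marker_orange'))
```

```text
[440.98798764 358.88808705  94.53419744] [ 0.1708154  -0.42052229  0.8310667 ] 0.24885462167049702
top yellow [([142, 216, 15, 15, 83], [149.0, 222.9]), ([139, 218, 35, 27, 324], [159.0, 233.9])] blue [([134, 220, 12, 10, 62], [139.7, 224.4])] orange [([151, 212, 5, 4, 15], [153.1, 213.5]), ([152, 217, 4, 3, 9], [153.7, 218.0])]
[(149.0, 228.8, 0.57)] [(155.9, 223.4, 0.62)]
side yellow [([238, 316, 13, 15, 145], [244.8, 323.5])] blue [] orange []
[(94.1, 306.7, 0.26)] []
```

carry_out(
  series=[
    [0,0,0.3,0],
    [0,0,0.7,0],
    [0,0,0.8,0],
    [0.5,-0.6,0,0.96],
    [0.5,-0.8,0,0.96],
  ],
)

```text
t: 38.85
eef_pos: [491.6, 289.4, 186.0]
tcp_rot: [3.139, -0.001, 1.779]
ft_force: [0.5, -0.1, 0.2]
opening: 0.249
grip_force: 0.0
```

carry_out(
  series=[
    [0.5,-0.8,0,0.96],
    [0.5,-0.8,0,0.96],
    [0,-0.9,0,0.96],
    [0,-0.9,0,0.96],
    [0,-0.6,0,0.96],
  ],
  fingers=0.4,
)

```text
t: 39.35
eef_pos: [540.8, 86.3, 184.5]
tcp_rot: [-3.141, 0.0, 2.278]
ft_force: [0.5, -0.1, 0.2]
opening: 0.297
grip_force: 0.0
```

carry_out(
  series=[
    [0,0,0,0.96],
    [0,0,0,0.96],
    [0,0,0,0.96],
    [0,0,0,0.96],
    [0,0,0,0.96],
  ],
)

```text
t: 39.85
eef_pos: [541.0, 88.8, 184.6]
tcp_rot: [3.142, -0.0, 2.782]
ft_force: [0.3, 0.1, -0.7]
opening: 0.301
grip_force: 0.0
```

carry_out(
  series=[
    [0,0,0,0.96],
    [0,0,0,0.96],
    [0,0,0,0.48],
    [0,0,0,0],
    [0,0,0,0],
  ],
)

```text
t: 40.35
eef_pos: [541.0, 88.9, 184.6]
tcp_rot: [3.142, 0.0, 3.027]
ft_force: [-0.5, 0.9, 0.3]
opening: 0.299
grip_force: 0.0
```

Run:
```python
from h import *
s=env.state();p=s['eef_pos'];print(p,s['tcp_rot'],s['opening'])
for c in('top','side'):
  im=shot(c,c+'10');print(c,'yellow',blobs(c,im,*C['yellow'],60),'blue',blobs(c,im,*C['blue']),'green',blobs(c,im,*C['green']),'orange',[b for b in blobs(c,im,*C['orange']) if b[1][1]>180])
  # rim edges of the pot via white barrels in its area
  print(look(c,'marker_blue'),look(c,'marker_orange'),look(c,'marker_green'),look(c,'pot'))
```

```text
[540.98788911  88.90244182 184.55081666] [3.14150143e+00 2.48780182e-05 3.02729153e+00] 0.29890842514108207
top yellow [([142, 216, 16, 17, 89], [149.3, 223.2]), ([139, 230, 21, 15, 133], [147.9, 238.1])] blue [([134, 220, 12, 10, 64], [139.7, 224.4])] green [] orange [([151, 211, 6, 11, 42], [153.6, 216.2])]
[] [(155.7, 221.0, 0.55)] [(274.9, 153.0, 0.71)] [(147.1, 227.9, 0.8), (274.7, 176.9, 0.51)]
side yellow [([208, 301, 43, 61, 1442], [233.9, 333.4]), ([206, 311, 16, 19, 132], [212.3, 320.3])] blue [([201, 324, 20, 14, 170], [210.2, 330.5])] green [([221, 222, 6, 7, 13], [222.8, 224.4]), ([251, 236, 15, 13, 109], [257.8, 242.1])] orange [([206, 295, 16, 20, 162], [213.6, 304.3])]
[(216.7, 334.0, 0.78), (206.8, 200.5, 0.23)] [(219.5, 312.1, 0.92), (271.7, 109.2, 0.55)] [(242.5, 234.9, 0.65), (208.0, 202.0, 0.19)] [(231.6, 328.1, 0.84), (215.1, 331.5, 0.72)]
```

Run:
```python
from h import *
print('blue cap',tri(('top',139.7,224.4),('side',210.2,330.5)),'orange cap',tri(('top',153.6,216.2),('side',213.6,304.3)))
for c in('top','side'):
  im=cv2.imread(f'pics/{c}10.png')[:,:,::-1];h=cv2.cvtColor(np.ascontiguousarray(im),cv2.COLOR_RGB2HSV)
  cv2.imwrite(f'pics/{c}10x.png',im[:,:,::-1])
a=cv2.imread('pics/top10.png')[195:260,115:195];b=cv2.imread('pics/side10.png')[285:375,190:270]
cv2.imwrite('pics/q.png',np.hstack([cv2.resize(a,(396,396)),cv2.resize(b,(396,396))]))
```

```text
blue cap (array([462.5, 324.1, 100.6]), 0.6) orange cap (array([482.3, 284.6, 108.3]), 1.8)
```

carry_out(
  series=[
    [-0.38,-0.41,0,-1],
    [0,0,0,-1],
    [0,0,0,-1],
    [0,0,0,-1],
    [0,0,0,-1],
  ],
)

```text
t: 41.35
eef_pos: [522.0, 68.3, 184.6]
tcp_rot: [3.141, 0.0, 2.501]
ft_force: [0.3, -0.4, -0.1]
opening: 0.3
grip_force: 0.0
```

carry_out(
  series=[
    [0,0,0,-1],
    [0,0,0,-1],
    [0,0,0,-1],
    [0,0,0,-1],
    [0,0,0,-1],
  ],
)

```text
t: 41.85
eef_pos: [522.0, 68.4, 184.6]
tcp_rot: [3.141, 0.0, 1.977]
ft_force: [-0.2, -0.1, 0.0]
opening: 0.299
grip_force: 0.0
```

carry_out(
  series=[
    [0,0,0,-1],
    [0,0,0,-1],
    [0,0,0,-1],
    [0,0,0,-1],
    [0,0,0,-1],
  ],
)

```text
t: 42.35
eef_pos: [522.0, 68.4, 184.6]
tcp_rot: [3.141, 0.0, 1.454]
ft_force: [0.5, -0.6, -0.4]
opening: 0.3
grip_force: 0.0
```

carry_out(
  series=[
    [0,0,0,-1],
    [0,0,0,-1],
    [0,0,0,-1],
    [0,0,0,-1],
    [0,0,0,-1],
  ],
)

```text
t: 42.85
eef_pos: [522.0, 68.4, 184.6]
tcp_rot: [3.141, -0.0, 0.93]
ft_force: [-0.5, -0.4, -0.2]
opening: 0.302
grip_force: 0.0
```

carry_out(
  series=[
    [0,0,0,-1],
    [0,0,0,-1],
    [0,0,0,-1],
    [0,0,0,-1],
    [0,0,0,-1],
  ],
)

```text
t: 43.35
eef_pos: [522.0, 68.4, 184.6]
tcp_rot: [3.141, -0.0, 0.406]
ft_force: [0.3, -0.1, -0.6]
opening: 0.296
grip_force: 0.0
```

carry_out(
  series=[
    [0,0,-0.5,-1],
    [0,0,-0.5,-1],
    [0,0,-0.5,-1],
    [0,0,0,-1],
    [0,0,0,-0.5],
  ],
)

```text
t: 43.85
eef_pos: [521.7, 68.4, 108.7]
tcp_rot: [3.141, 0.002, -0.064]
ft_force: [0.3, 1.0, 0.6]
opening: 0.304
grip_force: 0.0
```

Run:
```python
from h import *
s=env.state();p=s['eef_pos'];print(p,s['tcp_rot'],np.degrees(s['tcp_rot'][2]),s['opening'],s['joints'])
```

```text
[521.70811043  68.36759906 108.69644971] [ 3.14140352e+00  1.65650492e-03 -6.44682476e-02] -3.6937584974499216 0.3036516456654046 [ 4.76698037e-03  4.93138325e-01  1.91028790e+00 -1.09888655e-04
  7.39832049e-01  1.64011262e+00]
```

carry_out(
  series=[
    [0,0,-0.6,0],
    [0,0,-0.6,0],
    [0,0,-0.6,0],
    [0,0,-0.16,0],
    [0,0,0,0],
  ],
)

```text
t: 44.35
eef_pos: [521.7, 68.4, 10.9]
tcp_rot: [3.141, 0.002, -0.06]
ft_force: [0.4, 0.2, -0.7]
opening: 0.301
grip_force: 0.0
```

carry_out(
  series=[
    [0,0,0,0],
    [0,0,0,0],
    [0,0,0,0],
    [0,0,0,0],
    [0,0,0,0],
  ],
  fingers=1,
)

```text
t: 44.85
eef_pos: [522.6, 68.4, 12.8]
tcp_rot: [-3.142, -0.002, -0.06]
ft_force: [-0.4, -0.5, 7.8]
opening: 0.141
grip_force: 30.0
```

carry_out(
  series=[
    [0,0,0.1,0],
    [0,0,0.6,0],
    [0,0,0.9,0],
    [0,0,0.9,0],
    [0,0,0.8,0],
  ],
)

```text
t: 45.35
eef_pos: [521.8, 68.4, 179.3]
tcp_rot: [3.142, -0.001, -0.06]
ft_force: [0.9, -0.2, -0.8]
opening: 0.143
grip_force: 30.0
```

carry_out(
  series=[
    [-0.2,0.7,0,1],
    [-0.2,0.7,0,1],
    [-0.2,0.7,0,1],
    [-0.2,0.7,0,1],
    [-0.16,0.52,0,1],
  ],
)

```text
t: 45.85
eef_pos: [473.1, 236.1, 177.3]
tcp_rot: [3.142, -0.001, 0.468]
ft_force: [1.0, -0.4, -0.7]
opening: 0.143
grip_force: 30.0
```

carry_out(
  series=[
    [0,0,0,1],
    [0,0,0,1],
    [0,0,0,1],
    [0,0,0,1],
    [0,0,0,1],
  ],
)

```text
t: 46.35
eef_pos: [473.8, 234.4, 177.2]
tcp_rot: [3.141, -0.0, 0.991]
ft_force: [0.2, 0.1, -0.2]
opening: 0.142
grip_force: 30.0
```

carry_out(
  series=[
    [0,0,0,1],
    [0,0,0,1],
    [0,0,0,1],
    [0,0,0,1],
    [0,0,0,1],
  ],
)

```text
t: 46.85
eef_pos: [473.8, 234.3, 177.1]
tcp_rot: [3.141, -0.0, 1.515]
ft_force: [-0.4, -0.2, -0.4]
opening: 0.14
grip_force: 30.0
```

carry_out(
  series=[
    [0,0,-0.3,1],
    [0,0,-0.3,1],
    [0,0,0,1],
    [0,0,0,1],
    [0,0,0,0.8],
  ],
)

```text
t: 47.35
eef_pos: [473.9, 234.3, 147.0]
tcp_rot: [3.141, 0.0, 2.017]
ft_force: [-0.5, -0.4, 0.4]
opening: 0.144
grip_force: 30.0
```

Run:
```python
from h import *
s=env.state();p=s['eef_pos'];y=s['tcp_rot'][2];print(p,np.degrees(y),s['opening'])
for c in('top','side'):
  im=shot(c,c+'11');print(c,'yellow',blobs(c,im,*C['yellow'],60),'green',blobs(c,im,*C['green'],4),'blue',blobs(c,im,*C['blue'],4))
  for d in(-31,91,94,97):print(d,proj(c,p+[d*np.cos(y),d*np.sin(y),4]))
```

```text
[473.87826903 234.33814664 147.00724024] 115.58680531333985 0.1442246156452356
top yellow [] green [([177, 210, 4, 5, 14], [178.6, 212.3])] blue []
-31 [179.6 212.1]
91 [136.5 233.7]
94 [135.5 234.2]
97 [134.4 234.8]
side yellow [([208, 302, 43, 60, 1294], [234.6, 336.2]), ([206, 311, 16, 19, 131], [212.4, 320.3])] green [([227, 261, 7, 14, 70], [230.0, 269.2]), ([220, 319, 9, 7, 57], [224.4, 321.9])] blue [([201, 324, 20, 14, 167], [210.2, 330.6])]
-31 [232.9 257.3]
91 [224.  321.8]
94 [223.8 323.7]
97 [223.5 325.5]
```

carry_out(
  series=[
    [-0.03,0.05,-0.4,0],
    [0,0,-0.3,0],
    [0,0,-0.2,0],
    [0,0,-0.11,0],
    [0,0,0,0],
  ],
)

```text
t: 47.95
eef_pos: [472.4, 236.8, 95.7]
tcp_rot: [-3.141, -0.0, 2.012]
ft_force: [0.0, -0.1, 0.1]
opening: 0.144
grip_force: 30.0
```

carry_out(
  series=[
    [0,0,0,0],
    [0,0,0,0],
    [0,0,0,0],
    [0,0,0,0],
    [0,0,0,0],
  ],
)

```text
t: 48.45
eef_pos: [472.6, 236.9, 96.2]
tcp_rot: [3.141, 0.0, 2.013]
ft_force: [-0.8, -0.5, -0.6]
opening: 0.143
grip_force: 30.0
```

carry_out(
  series=[
    [0,0,0,0],
    [0,0,0,0],
    [0,0,0,0],
    [0,0,0,0],
    [0,0,0,0],
  ],
  fingers=0.55,
)

```text
t: 48.95
eef_pos: [472.5, 236.9, 96.0]
tcp_rot: [3.142, 0.0, 2.013]
ft_force: [-0.2, 0.5, 0.8]
opening: 0.222
grip_force: 0.0
```

carry_out(
  series=[
    [0,0,0,0],
    [0,0,0,0],
    [0,0,0,0],
    [0,0,0,0],
    [0,0,0,0],
  ],
)

```text
t: 49.45
eef_pos: [472.5, 236.9, 96.0]
tcp_rot: [3.141, 0.0, 2.013]
ft_force: [-0.8, 0.2, 0.1]
opening: 0.226
grip_force: 0.0
```

Run:
```python
from h import *
s=env.state();p=s['eef_pos'];y=s['tcp_rot'][2];print(p,np.degrees(y),s['opening'],s['ft_force'])
for c in('top','side'):
  im=shot(c,c+'12');print(c,'yellow',blobs(c,im,*C['yellow'],60),'green',blobs(c,im,*C['green'],4),'blue',blobs(c,im,*C['blue'],4))
  print([b for b in blobs(c,im,*C['orange']) if b[1][1]>180])
  for d in(-31,92):print(d,proj(c,p+[d*np.cos(y),d*np.sin(y),4]))
```

```text
[472.53312038 236.90956747  96.04865874] 115.34633125036764 0.22631971949297086 [-0.78612969  0.19049449  0.14542741]
top yellow [] green [] blue []
[]
-31 [182.5 214.8]
92 [141.1 235.3]
side yellow [([208, 303, 43, 59, 1195], [234.8, 338.0]), ([206, 311, 16, 19, 129], [212.3, 320.3])] green [([228, 272, 7, 2, 13], [230.8, 272.5]), ([227, 279, 8, 13, 97], [230.4, 285.4]), ([226, 339, 8, 4, 28], [229.2, 340.3])] blue [([201, 324, 20, 14, 169], [210.1, 330.5])]
[([206, 295, 16, 20, 162], [213.6, 304.4])]
-31 [234.2 273.4]
92 [225.7 337. ]
```

Green is still level and bridging the rims, so the same cure: regrip, lift slightly and shift 5 mm back.

carry_out(
  series=[
    [0,0,0,0],
    [0,0,0,0],
    [0,0,0,0],
    [0,0,0.08,0],
    [0.04,-0.09,0,0],
  ],
  fingers=1,
)

```text
t: 50.05
eef_pos: [474.8, 232.7, 100.6]
tcp_rot: [3.14, 0.0, 2.014]
ft_force: [-0.1, -0.5, 0.2]
opening: 0.142
grip_force: 30.0
```

carry_out(
  series=[
    [0,0,0,0],
    [0,0,-0.09,0],
    [0,0,0,0],
    [0,0,0,0],
    [0,0,0,0],
  ],
)

```text
t: 50.55
eef_pos: [474.8, 232.4, 95.6]
tcp_rot: [3.141, 0.0, 2.013]
ft_force: [0.3, -0.2, 4.0]
opening: 0.146
grip_force: 30.0
```

carry_out(
  series=[
    [0,0,0,0],
    [0,0,0,0],
    [0,0,0,0],
    [0,0,0,0],
    [0,0,0,0],
  ],
  fingers=0.5,
)

```text
t: 51.05
eef_pos: [474.5, 232.4, 95.5]
tcp_rot: [-3.142, -0.0, 2.013]
ft_force: [-0.7, -0.4, -0.4]
opening: 0.25
grip_force: 0.0
```

carry_out(
  series=[
    [0,0,0,0],
    [0,0,0,0],
    [0,0,0,0],
    [0,0,0,0],
    [0,0,0,0],
  ],
)

```text
t: 51.55
eef_pos: [474.5, 232.4, 95.6]
tcp_rot: [3.141, 0.0, 2.013]
ft_force: [-1.4, 0.9, -0.6]
opening: 0.251
grip_force: 0.0
```

```bash
cat > chk.py <<'E'
from h import *
s=env.state();p=s['eef_pos'];y=s['tcp_rot'][2];print(p,np.degrees(y),s['opening'],s['ft_force'])
for c in('top','side'):
  im=shot(c,c+'_last');print(c,'yellow',blobs(c,im,*C['yellow'],60),'green',blobs(c,im,*C['green'],4),'blue',blobs(c,im,*C['blue'],4))
  print([b for b in blobs(c,im,*C['orange']) if b[1][1]>180])
E
python3 chk.py
```

```text
[474.52017131 232.40155882  95.57858922] 115.34595458706835 0.2513000979200532 [-1.37847824  0.91648938 -0.63565004]
top yellow [] green [] blue []
[]
side yellow [([207, 303, 44, 60, 1240], [233.6, 338.6]), ([206, 310, 16, 19, 107], [212.4, 318.9])] green [([228, 270, 6, 2, 12], [230.5, 270.5]), ([226, 276, 8, 15, 104], [229.9, 283.5]), ([226, 338, 8, 3, 24], [229.5, 339.0])] blue [([200, 321, 19, 15, 157], [209.2, 327.9])]
[([207, 294, 15, 21, 161], [213.9, 303.9])]
```

Run:
```python
from h import *
print(atz('side',229.5,339,98),atz('side',229.5,339,90))
b=cv2.imread('pics/side_last.png')
cv2.imwrite('pics/r.png',cv2.resize(b[255:380,180:280],None,fx=4.8,fy=4.8,interpolation=cv2.INTER_CUBIC))
```

```text
[426.3 319.2  98. ] [428.4 316.8  90. ]
```

View pics/r.png

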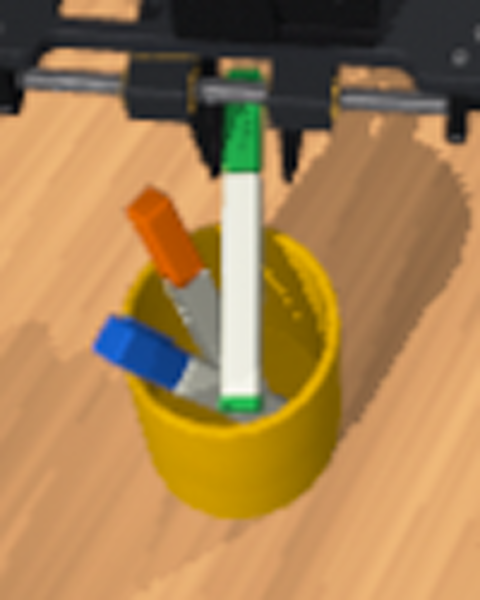

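The view shows green's foot lying on the blue barrel: blue crosses the pot under it, with its cap at crop (120,340), while orange's cap is at (150,220). The gap between the two caps is free, so I'll regrip green and tip it in from that side, heading about 208°.

carry_out(
  series=[
    [0,0,0,0],
    [0,0,0,0],
    [0,0,0,0],
    [0,0,0.1,0],
    [0,0,0.4,0],
  ],
  fingers=1,
)

```text
t: 52.15
eef_pos: [473.8, 232.1, 119.7]
tcp_rot: [-3.139, -0.0, 2.013]
ft_force: [0.5, 0.5, 0.8]
opening: 0.146
grip_force: 29.9
```

carry_out(
  series=[
    [0,0,0.6,0],
    [0,0,0.1,1],
    [0.14,0.44,0,1],
    [0.14,0.44,0,1],
    [0.14,0.44,0,1],
  ],
)

```text
t: 52.65
eef_pos: [495.9, 299.2, 156.2]
tcp_rot: [3.141, 0.0, 2.436]
ft_force: [0.1, -0.9, -0.4]
opening: 0.147
grip_force: 29.9
```

carry_out(
  series=[
    [0.12,0.42,0,1],
    [0,0,0,1],
    [0,0,0,1],
    [0,0,0,1],
    [0,0,0,1],
  ],
)

```text
t: 53.15
eef_pos: [501.5, 319.5, 155.8]
tcp_rot: [3.141, 0.0, 2.96]
ft_force: [-0.2, 0.4, -0.6]
opening: 0.143
grip_force: 29.9
```

carry_out(
  series=[
    [0,0,0,1],
    [0,0,0,1],
    [0,0,0,1],
    [0,0,0,1],
    [0,0,0,1],
  ],
)

```text
t: 53.65
eef_pos: [501.5, 319.4, 155.9]
tcp_rot: [3.141, 0.0, -2.8]
ft_force: [0.9, 0.4, -0.7]
opening: 0.149
grip_force: 29.9
```

carry_out(
  series=[
    [0,0,0,1],
    [0,0,0,0.4],
    [0,0,0,0],
    [0,0,0,0],
    [0,0,0,0],
  ],
)

```text
t: 54.15
eef_pos: [501.5, 319.4, 155.7]
tcp_rot: [3.141, 0.0, -2.659]
ft_force: [-1.4, -0.2, 0.4]
opening: 0.144
grip_force: 29.9
```

```bash
cat >> chk.py <<'E'
  for d in(-31,91,94,97):print(d,proj(c,p+[d*np.cos(y),d*np.sin(y),4]))
E
python3 chk.py
```

```text
[501.51319144 319.3997941  155.67040882] -152.32238484582777 0.14370184095322158 [-1.43757468 -0.23951873  0.41820126]
top yellow [([138, 217, 36, 28, 327], [158.4, 233.6])] green [([151, 237, 6, 4, 10], [153.5, 238.7])] blue []
[([151, 212, 7, 10, 39], [154.0, 216.3])]
-31 [129.5 197. ]
91 [150.9 238.5]
94 [151.4 239.5]
97 [152.  240.5]
side yellow [([206, 310, 14, 17, 88], [212.0, 318.0]), ([206, 311, 45, 52, 1245], [232.6, 339.7])] green [([172, 299, 5, 3, 13], [173.7, 300.1]), ([242, 305, 5, 11, 27], [244.4, 310.1])] blue [([200, 320, 19, 14, 158], [208.7, 326.6])]
[([209, 294, 8, 5, 22], [212.3, 296.3]), ([213, 311, 7, 4, 12], [216.2, 312.2])]
-31 [169.6 301.1]
91 [243.9 303.1]
94 [245.7 303.2]
97 [247.5 303.2]
```

carry_out(
  series=[
    [0,0,-0.4,0],
    [0,0,-0.3,0],
    [0,0,-0.3,0],
    [0,0,-0.18,0],
    [0,0,0,0],
  ],
)

```text
t: 54.75
eef_pos: [501.3, 319.3, 95.6]
tcp_rot: [3.141, -0.001, -2.658]
ft_force: [1.8, 0.3, 0.4]
opening: 0.148
grip_force: 29.9
```

carry_out(
  series=[
    [0,0,0,0],
    [0,0,0,0],
    [0,0,0,0],
    [0,0,0,0],
    [0,0,0,0],
  ],
)

```text
t: 55.25
eef_pos: [501.6, 319.4, 96.8]
tcp_rot: [3.142, 0.0, -2.657]
ft_force: [-0.1, -0.4, -0.2]
opening: 0.143
grip_force: 29.9
```

```bash
python3 chk.py
```

```text
[501.57744633 319.40487951  96.81580777] -152.2598926475391 0.1432046573562487 [-0.06898957 -0.39047383 -0.24898202]
top yellow [([138, 218, 36, 27, 351], [158.2, 233.9])] green [([158, 238, 4, 3, 5], [159.4, 239.2])] blue []
[([151, 212, 6, 5, 20], [153.8, 213.9])]
-31 [136.6 200.3]
91 [157.  239.4]
94 [157.5 240.4]
97 [158.  241.3]
side yellow [([206, 302, 45, 61, 1293], [231.9, 336.1])] green [([243, 320, 5, 10, 22], [245.4, 325.0])] blue [([200, 320, 19, 15, 161], [209.0, 326.9])]
[([207, 294, 15, 20, 155], [214.2, 303.6])]
-31 [175.7 316.8]
91 [244.9 318.8]
94 [246.6 318.8]
97 [248.3 318.8]
```

Clear of contact. Release.

carry_out(
  series=[
    [0,0,0,0],
    [0,0,0,0],
    [0,0,0,0],
    [0,0,0,0],
    [0,0,0,0],
  ],
  fingers=0.5,
)

```text
t: 55.85
eef_pos: [501.5, 319.4, 96.5]
tcp_rot: [3.141, -0.0, -2.657]
ft_force: [-0.1, 0.5, 0.4]
opening: 0.251
grip_force: 0.0
```

carry_out(
  series=[
    [0,0,0,0],
    [0,0,0,0],
    [0,0,0,0],
    [0,0,0,0],
    [0,0,0,0],
  ],
)

```text
t: 56.35
eef_pos: [501.5, 319.4, 96.5]
tcp_rot: [3.141, -0.0, -2.657]
ft_force: [-1.1, -0.4, 0.1]
opening: 0.253
grip_force: 0.0
```

```bash
python3 chk.py
```

```text
[501.49167163 319.3854445   96.5275497 ] -152.25797151803178 0.2528291904750074 [-1.11109869 -0.35157586  0.07875329]
top yellow [([138, 218, 36, 27, 332], [158.5, 233.8])] green [([145, 216, 8, 11, 50], [148.0, 221.2])] blue [([142, 227, 3, 3, 5], [143.2, 228.0])]
[([152, 212, 5, 5, 17], [154.3, 213.8])]
-31 [136.7 200.3]
91 [157.  239.4]
94 [157.5 240.4]
97 [158.  241.4]
side yellow [([208, 302, 43, 61, 1344], [233.4, 334.2])] green [([204, 312, 18, 16, 146], [212.5, 319.7])] blue [([200, 324, 19, 15, 165], [209.4, 330.5])]
[([208, 294, 14, 20, 155], [214.5, 303.3])]
-31 [175.8 316.9]
91 [244.9 318.8]
94 [246.6 318.9]
97 [248.3 318.9]
```

Green is in. I rise clear, then look at all three caps before shutting the lid.

carry_out(
  series=[
    [0,0,0.3,0],
    [0,0,0.7,0],
    [0,0,0.9,0],
    [0,0,0.9,0],
    [0.5,-0.8,0.1,0],
  ],
)

```text
t: 56.95
eef_pos: [526.5, 282.6, 247.3]
tcp_rot: [3.142, 0.009, -2.653]
ft_force: [0.5, 0.1, 0.1]
opening: 0.253
grip_force: 0.0
```

carry_out(
  series=[
    [0.5,-0.8,0,0],
    [0.5,-0.8,0,0],
    [0.5,-0.8,0,0],
    [0.5,-0.8,0,0],
    [0.5,-0.8,0,0],
  ],
  fingers=1,
)

```text
t: 57.45
eef_pos: [652.2, 77.6, 241.6]
tcp_rot: [3.141, 0.0, -2.657]
ft_force: [0.4, -0.2, 1.0]
opening: 0.003
grip_force: 0.0
```

carry_out(
  series=[
    [0.5,-0.8,0,0],
    [0.5,-0.8,0,0],
    [0,0,0,0],
    [0,0,0,0],
    [0,0,0,0],
  ],
)

```text
t: 57.95
eef_pos: [701.0, 0.3, 241.5]
tcp_rot: [3.141, -0.0, -2.657]
ft_force: [-0.0, 0.5, -0.6]
opening: 0.007
grip_force: 0.0
```

Run:
```python
from h import *
s=env.state();print(s['eef_pos'],s['ft_force'])
I={c:shot(c,c+'13') for c in('top','side')}
for n in('green','blue','orange'):
  R=[[b for b in blobs(c,I[c],*C[n],12) if b[1][1]>195 and b[1][0]<260] for c in I]
  print(n,R)
  t,q=[max(r,key=lambda b:b[0][4])[1] for r in R]
  x,e=tri(('top',*t),('side',*q));print('cap centre',x,e,'lean if foot on floor',np.degrees(np.arccos(min(1,(x[2]+5-6)/105))))
print('yellow',[blobs(c,I[c],*C['yellow'],60) for c in I])
h=np.array([622.8,-2.]);
for th in(1.5,1.6,1.7,1.75):
  for yb in(112,-112):
    p=h-152*np.cos(th)*np.array([.998,-.063])+yb*np.array([.063,.998]);z=45+152*np.sin(th);print(th,yb,proj('top',[*p,z]),proj('side',[*p,z]))
print(look('side','lid_edge'),look('top','lid_edge'))
for c in I:print(look(c,'books'),look(c,'opener_tip'))
```

```text
[7.00998804e+02 2.85846767e-01 2.41501900e+02] [-0.01542549  0.50205187 -0.63223728]
green [[([142, 215, 11, 12, 67], [146.7, 220.4])], [([202, 312, 20, 16, 162], [211.6, 319.3])]]
cap centre [472.7 305.9  98.4] 1.2 lean if foot on floor 21.933341582207415
blue [[([134, 220, 12, 9, 62], [139.3, 224.1])], [([201, 324, 18, 15, 164], [209.5, 330.5])]]
cap centre [463.2 324.9 101.5] 0.6 lean if foot on floor 16.83498067322209
orange [[([152, 212, 6, 10, 42], [154.6, 216.4])], [([208, 293, 14, 21, 154], [214.5, 303.1])]]
cap centre [481.9 281.9 108.5] 1.3 lean if foot on floor 0.0
yellow [[([160, 217, 13, 19, 121], [166.7, 226.7])], [([208, 302, 43, 61, 1344], [233.5, 334.2])]]
1.5 112 [214.3 157.1] [201.9 183.1]
1.5 -112 [302.9 160.3] [261.3 128.3]
1.6 112 [214.6 151.2] [196.2 180.2]
1.6 -112 [303.1 154.5] [256.  126.2]
1.7 112 [215.  145.6] [190.6 177.8]
1.7 -112 [303.1 148.8] [250.8 124.7]
1.75 112 [215.2 142.9] [187.9 176.9]
1.75 -112 [303.1 146.1] [248.3 124.1]
[(219.8, 175.0, 0.64), (344.0, 162.9, 0.21)] [(295.5, 148.8, 0.58)]
[(209.6, 108.3, 0.64)] [(364.8, 221.6, 0.79)]
[(164.2, 190.5, 0.7), (241.6, 199.7, 0.7)] [(343.1, 163.6, 0.77), (326.4, 345.2, 0.61), (223.6, 176.1, 0.29), (163.3, 194.8, 0.17)]
```

Three caps stand up out of the pot and the pot hasn't moved. Now I shut the lid: drop shut fingers behind it, pull it forward over the top, then press it down.

carry_out(
  series=[
    [0,0,-0.5,0],
    [0,0,-0.5,0],
    [0,0,-0.46,0],
    [0,0,0,0],
    [0,0,0,0],
  ],
)

```text
t: 58.85
eef_pos: [701.7, -0.6, 169.0]
tcp_rot: [3.142, 0.0, -2.657]
ft_force: [-0.3, -0.5, -0.4]
opening: 0.005
grip_force: 0.0
```

carry_out(
  series=[
    [-0.4,0,0,0],
    [-0.3,0,0.02,0],
    [-0.25,0,0.03,0],
    [-0.25,0,0.03,0],
    [-0.25,0,0.03,0],
  ],
)

```text
t: 59.35
eef_pos: [629.5, -0.6, 176.1]
tcp_rot: [-3.14, 0.003, -2.657]
ft_force: [1.2, 1.0, -1.5]
opening: 0.0
grip_force: 0.6
```

carry_out(
  series=[
    [-0.25,0,0,0],
    [-0.25,0,-0.03,0],
    [-0.25,0,-0.06,0],
    [-0.25,0,-0.07,0],
    [-0.25,0,-0.1,0],
  ],
)

```text
t: 59.85
eef_pos: [567.2, -0.7, 163.0]
tcp_rot: [-3.139, 0.003, -2.657]
ft_force: [0.8, 0.3, -0.2]
opening: 0.007
grip_force: 0.4
```

Run:
```python
from h import *
s=env.state();print(s['eef_pos'],s['ft_force'],s['moment'])
for c in('top','side'):shot(c,c+'14');print(look(c,'lid_edge'))
```

```text
[567.2094794   -0.66313821 163.02056394] [ 0.84985929  0.33394071 -0.18359525] [ 0.1186629  -0.19436683  0.02112506]
[(296.4, 179.4, 0.59), (393.3, 125.6, 0.44)]
[(241.7, 190.5, 0.76), (213.3, 333.8, 0.65)]
```

carry_out(
  series=[
    [-0.17,0,-0.1,0],
    [-0.17,0,-0.11,0],
    [-0.17,0,-0.12,0],
    [-0.17,0,-0.13,0],
    [-0.12,0,-0.14,0],
  ],
)

```text
t: 60.55
eef_pos: [525.5, -0.6, 130.5]
tcp_rot: [3.141, -0.0, -2.657]
ft_force: [1.2, 0.1, 1.3]
opening: 0.006
grip_force: 0.3
```

carry_out(
  series=[
    [-0.11,0,-0.15,0],
    [-0.11,0,-0.16,0],
    [-0.1,0,-0.16,0],
    [-0.08,0,-0.16,0],
    [-0.06,0,-0.16,0],
  ],
)

```text
t: 61.05
eef_pos: [503.1, -0.6, 90.8]
tcp_rot: [3.141, -0.0, -2.657]
ft_force: [0.9, 0.4, 0.4]
opening: 0.004
grip_force: 0.2
```

carry_out(
  series=[
    [-0.04,0,-0.14,0],
    [-0.03,0,-0.14,0],
    [0,0,-0.1,0],
    [0,0,-0.06,0],
    [0,0,0,0],
  ],
)

```text
t: 61.55
eef_pos: [500.0, -0.6, 69.2]
tcp_rot: [3.141, -0.0, -2.657]
ft_force: [-0.5, -0.3, 0.0]
opening: 0.004
grip_force: 0.0
```

carry_out(
  series=[
    [0,0,-0.1,0],
    [0,0,-0.08,0],
    [0,0,-0.06,0],
    [0,0,0,0],
    [0,0,0,0],
  ],
)

```text
t: 62.05
eef_pos: [500.0, -0.6, 57.5]
tcp_rot: [3.141, -0.0, -2.657]
ft_force: [1.1, -0.1, -0.4]
opening: 0.002
grip_force: 0.0
```

carry_out(
  series=[
    [0,0,-0.04,0],
    [0,0,-0.02,0],
    [0,0,0,0],
    [0,0,0,0],
    [0,0,0,0],
  ],
)

```text
t: 62.55
eef_pos: [500.2, -0.6, 55.2]
tcp_rot: [-3.141, 0.001, -2.657]
ft_force: [-2.1, 0.1, 10.2]
opening: 0.008
grip_force: 4.9
```

The lid is seated at 55 mm with 10 N. I retreat and verify.

carry_out(
  series=[
    [0,0,0.4,0],
    [0,0,0.9,0],
    [0,0,0.9,0],
    [0,0,0.9,0],
    [0,0,0.6,0],
  ],
)

```text
t: 63.05
eef_pos: [500.3, -0.6, 242.7]
tcp_rot: [-3.14, 0.003, -2.657]
ft_force: [0.7, 0.3, 0.1]
opening: 0.004
grip_force: 0.0
```

carry_out(
  series=[
    [-0.3,-0.8,0,0],
    [-0.3,-0.8,0,0],
    [-0.2,-0.8,0,0],
    [0,0,0,0],
    [0,0,0,0],
  ],
)

```text
t: 63.55
eef_pos: [459.8, -121.1, 239.6]
tcp_rot: [3.141, 0.0, -2.66]
ft_force: [-0.4, 0.9, 0.6]
opening: 0.008
grip_force: 0.0
```

Run:
```python
from h import *
s=env.state();print(s['eef_pos'],s['ft_force'])
I={c:shot(c,c+'15') for c in('top','side')}
for n in('green','blue','orange'):
  R=[[b for b in blobs(c,I[c],*C[n],12) if b[1][1]>195 and b[1][0]<260] for c in I]
  t,q=[max(r,key=lambda b:b[0][4])[1] for r in R];print(n,t,q,tri(('top',*t),('side',*q)))
for c in I:
  a=cv2.imread(f'pics/{c}0.png');d=cv2.absdiff(a,np.ascontiguousarray(I[c][:,:,::-1])).max(2)
  h=np.array([546.9,2.8]);o=[]
  pts=np.array([proj(c,[*(h+x*np.array([.998,-.063])+y*np.array([.063,.998])),z]) for x,y,z in((-76,-112,55),(-76,112,55),(76,112,55),(76,-112,55))],np.int32)
  m=np.zeros(d.shape,np.uint8);cv2.fillConvexPoly(m,pts,1);print(c,'lid region: share changed',((d>35)&(m>0)).sum()/m.sum())
  for n,p in(('bowl',None),('vase',None),('books',None),('opener',None),('pot',None)):print(n,look(c,n))
  g=cv2.dilate((d>40).astype(np.uint8),None);k,l,st,ce=cv2.connectedComponentsWithStats(g);print([(st[i].tolist()) for i in range(1,k) if st[i,4]>60])
```

```text
[ 459.8102881  -121.14565791  239.55095167] [-0.36219209  0.87796389  0.62196735]
green [146.6, 220.4] [211.7, 319.3] (array([472.6, 306. ,  98.8]), 1.5)
blue [139.2, 224.2] [209.6, 330.5] (array([462.9, 325. , 102. ]), 0.6)
orange [154.3, 215.6] [214.4, 302.8] (array([483.1, 282.1, 109.4]), 3.3)
top lid region: share changed 0.05577877570314346
bowl [(126.2, 144.7, 0.77)]
vase [(395.2, 125.0, 0.7)]
books [(254.7, 191.1, 0.68), (242.2, 112.2, 0.58)]
opener [(192.5, 289.2, 0.61)]
pot [(161.2, 233.6, 0.85)]
[[123, 157, 261, 227, 22272], [351, 186, 16, 33, 331], [132, 211, 35, 34, 668], [0, 279, 14, 17, 159], [0, 296, 228, 88, 8894], [399, 355, 102, 29, 1893], [232, 358, 12, 24, 132]]
side lid region: share changed 0.0
bowl [(94.9, 306.2, 0.82)]
vase [(273.0, 80.1, 0.79)]
books [(167.1, 191.2, 0.65)]
opener [(327.0, 347.0, 0.77), (338.2, 163.1, 0.57)]
pot [(233.2, 343.6, 0.8)]
[[294, 0, 218, 384, 31802], [302, 145, 64, 36, 746], [248, 270, 13, 16, 142], [480, 273, 32, 59, 463], [199, 292, 46, 53, 1444], [504, 344, 8, 15, 84], [475, 349, 16, 12, 75]]
```

```bash
python3 -c "
from cell import env
print(env.job_done())"
```

```text
the job is handed in; nothing more can be done
None
```

The job is handed in after about 64 s of robot time: the lid was pried open with the opener, and all three markers in the box (orange, blue, green; no red) stand cap up in the yellow pot, though they lean against its rim by an estimated 20–30°. The pot is standing, the box is shut, the opener is back on its pad (it was knocked partly off once, so I re-laid it), and the bowl, vase and books looked undisturbed.

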